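# Put the robot-hand parts back into their fitted boxes

### The job

Put the four parts of the dismantled robot hand away in their storage boxes: lay the servo, the gearmotor, the battery and the finger each into the foam cut-out of its own shape, the right way round, flat and fully down on the yellow floor. Set the parts down, do not drop them, and leave the mug and the glue stick standing where they are.

Things in the scene. Friction and masses are not known exactly. Their poses are not given: they have to be found in the camera images.
- servo: Hobby servo lying on its side, black, grey band, red patch on top. Body 40 (x) x 36 (y) x 20 mm (z), 55 g. Two thin ears at y = +8 mm reach to x = +-28 mm; on the +y side at x = +11 mm a white disc horn (18 mm dia) reaches to y = +25 mm. Origin: centre of the body's underside, z up. Grip from above across y (36 mm) at x = -10 mm, clear of the horn.
- gearmotor: Worm gearmotor lying flat, 140 g: aluminium gearbox block 46 (x) x 32 (y) x 25 mm (z); steel motor can 24 mm dia with black band sticks out of its -x face, to x = -59 mm; dark output shaft 6 mm dia stands up at x = +8 mm to 37 mm height. Origin: centre of the gearbox's underside, z up. Grip from above across y at the origin (32 mm).
- battery: Hard-case battery, blue, white label on top, black cap with two brass sockets at the +x end, 120 g. Block 76 (x) x 36 (y) x 22 mm (z). Origin: centre of the underside, z up. Grip from above across y at the origin (36 mm). Its cut-out is the same from both ends: it may go in either way round.
- finger: Robot finger lying flat, one stiff piece, 60 g: white mounting block with green patch, 26 (x) x 34 (y) x 20 mm (z), from x = -42 to -16 mm; aluminium link 16 mm wide, 18 high, to x = +20 mm; steel link 14 wide, 16 high, to +40; black rubber tip to +58 mm. Origin: underside, about the middle of the aluminium link, z up. Grip from above across y at the origin.
- servo_box: Servo's box, red shell: cut-out 52 x 48 mm with slots for the ears and a bay for the horn on the +y side. Fixed, open; shell 140 x 98 mm; heights: rim 17, rigid black foam 14, yellow cut-out floor 5 mm; 6 mm free round the part; black-floored grip recesses 32 mm wide at x = -10 mm, to 26 mm past both y sides. Origin: at desk height below the seated servo's origin, same axes; shell centred there.
- gearmotor_box: Gearmotor's box, grey shell: cut-out 58 x 44 mm, narrower bay (36 mm) to -x for the motor can. Fixed, open; shell 140 x 98 mm; heights: rim 17, rigid black foam 14, yellow cut-out floor 5 mm; 6 mm free round the part; black-floored grip recesses 32 mm wide at x = 0, to 26 mm past both y sides. Origin: at desk height below the seated gearmotor's origin, same axes; shell centre at x = -18 mm.
- battery_box: Battery's box, blue shell: plain rectangular cut-out 88 (x) x 48 mm (y). Fixed, open; shell 140 x 98 mm; heights: rim 17, rigid black foam 14, yellow cut-out floor 5 mm; 6 mm free round the part; black-floored grip recesses 32 mm wide at x = 0, to 26 mm past both y sides. Origin: at desk height below the seated battery's origin, same axes; shell centred there.
- finger_box: Finger's box, white shell: cut-out 112 mm long, 28 wide, 46 wide at the -x end for the mounting block. Fixed, open; shell 140 x 98 mm; heights: rim 17, rigid black foam 14, yellow cut-out floor 5 mm; 6 mm free round the part; black-floored grip recesses 32 mm wide at x = 0, to 26 mm past both y sides. Origin: at desk height below the seated finger's origin, same axes; shell centre at x = +8 mm.
- mug: White mug standing on the desk, 80 mm dia, 92 mm high, with a handle. Loose; to be left alone. Origin: centre of its underside.
- glue_stick: Orange and white glue stick standing on end, 30 mm dia, 90 mm high, 40 g. Loose, easily knocked over; to be left alone. Origin: centre of its underside.
There are look-alikes about, which are no part of the job. Of the things that look like the battery, the larger one is meant.

How it is judged:
By the outcome, as a careful person would: the job done as asked, in the order asked, and still so for the second after the job is handed in, with the robot touching nothing.
It also fails if it takes over 112 s, if anything falls off the work surface, if the arm or the gripper's body presses on something with over 40 N, if the wrist force passes 120 N, or if a joint passes its speed limit or range.

### The arm

A 6-joint arm with a two-finger parallel gripper is mounted at the origin on the work surface. World frame = base frame: x ahead of the robot, y to its left, z up, the work surface at z = 0. Lengths are in mm, angles in rad, forces in N, time in s.
With the tool pointing down it reaches from about 350 to 875 mm from the base axis. Payload 4.2 kg.
Tool frame: the origin (TCP) lies at the very end of the fingers, on their centre line; the grasp point (between the pads) lies 19 mm behind it; z points along the fingers, y is the line along which they close (so a half turn about z gives the same grasp; the last joint's range is limited). The gripper opens to 85 mm and grips with 20 to 120 N. Pads are 22 mm wide; open, the fingers measure 114 mm over their backs; the gripper's body (76 mm by 85 mm) begins 54 mm behind the grasp point. The pads swing forward as they close: fully open they stand 13 mm farther back than shut.
Start: joints at [1.546, 0.385, 0.008, 0, -1.194, -0.259], TCP at [174.971, 599.987, 231.312] pointing down, gripper open.
Joint ranges: [-3.14, 3.14], [-1.21, 2.06], [-1.07, 1.41], [-3.16, 2.05], [-2.99, -0.16], [-3.1, 3.1]. Speed limits (rad/s): [2.79, 2.79, 3.14, 3.14, 3.14, 3.14].

### API

Orientations are given as a unit quaternion [x, y, z, w].
In Python, from bench import read_state, get_image, camera_model, job_done gives the robot as it stands.
- The arm moves only by the shell command python3 -m handwheel 'ROWS'. ROWS is JSON, a list of rows, each a list of 7 numbers: the shift along the tool's x, y, z in m, then the turn, a rotation vector about the tool's x, y, z in rad, then the gripper's target within -1 to 1 (fully open at 1, half-way at 0, shut at -1). In form: [[dx, dy, dz, wx, wy, wz, jaw], ...]. A call has 1 to 10 rows; each row is the pose to reach, as a shift and turn from the pose commanded when the call began, along the tool's axes at that moment; what a row does not reach only later rows make up. A row lasts 1/8 s, in which the tool goes at most 62.5 mm and 10.7 degrees, less where a joint would pass 70% of its speed; a pose out of reach is approached as far as the arm can. A call with a gripper value outside its range is refused whole. The fingers move at their own pace and stop on an object; the grip force is fixed at half the most. Time passes only in rows, so rows that repeat a pose let the fingers close. It gives the time, the measured TCP pose, the force, the opening and the grip force at its end, in the units of the state.
- read_state(): the state, without advancing time (a new reading comes with each control period).
- get_image(name): name is "scene" or "top" or "wrist"; returns (picture, depth): 480x640x3 uint8, blue, green, red; 480x640 float32, mm along the optical axis (not along the pixel's ray), 0 where there is no reading.
- camera_model(name): a dict with "K" (3x3 intrinsics, pixels), "rvec" (rotation vector, rad) and "tvec" (3), from world to camera coordinates, as OpenCV has them; the wrist camera has in their place "hand_eye" (4x4, takes a point from camera to tool coordinates, whose origin is the TCP and whose axes are the flange's). Camera axes: x right, y down, z forward; pixel columns grow to the right and rows downward; lengths in mm; the calibration is good to about 2 mm. A picture is of the moment at which its call begins: read the wrist's pose just before it. camera_model takes no time and is no camera call.
- job_done(): hands the job in; it is judged then, once.
The state is a dict: "clock": time; "joints": joint angles; "joint_vel": joint speeds; "joint_efforts": joint torques, N m; "position": TCP position; "ee_rot": TCP orientation; "contact_force": force on the tool from outside, world axes, zero at the start; "wrist_torque": the same for the moment, N m; "gripper_width": finger opening in mm; "grasp_force": force on a finger pad.
Only numpy, scipy, OpenCV 4.12 (cv2) and the standard library are available. Lean on these libraries where they do the work, as an engineer would, in place of code of your own. Each camera call takes 0.05 s, during which the arm holds its last target. There are 200 camera calls.

## Working session

There is one attempt and no reset: what is moved stays moved. The work goes in short steps, Python scripts to look and compute and a shell command to move; the robot and the scene stay as the last step left them, time stands still between calls to the robot, and variables do not carry over. Pictures are saved under pics/ and viewed, at most 14 in all, crops included, and the job is handed in when it is done.

```bash
ls; mkdir -p pics; python3 - <<'E'
from bench import *
import cv2, numpy as np
s=read_state(); print({k:s[k] for k in('clock','position','ee_rot','gripper_width','contact_force')})
for n in('scene','top'):
    im,d=get_image(n); cv2.imwrite(f'pics/{n}0.png',im); np.savez(f'pics/{n}0.npz',im=im,d=d)
    m=camera_model(n); print(n,m, (d>0).mean())
print(camera_model('wrist'))
E
```

```text
pics
{'clock': 0.0, 'position': array([174.83121936, 599.43606824, 230.20437658]), 'ee_rot': array([ 9.89935045e-01, -1.41518161e-01, -9.32266097e-05,  1.09909350e-03]), 'gripper_width': 85.69031749881694, 'contact_force': array([0.12443128, 0.04372865, 0.08164231])}
scene {'K': array([[614.25708555,   0.        , 329.5295804 ],
       [  0.        , 614.25708555, 240.91182831],
       [  0.        ,   0.        ,   1.        ]]), 'rvec': array([ 0.801734  ,  2.55067724, -1.09861857]), 'tvec': array([ 452.68893832, -170.81810492, 1456.9469033 ])} 0.995927734375
top {'K': array([[565.11301298,   0.        , 319.32798555],
       [  0.        , 565.11301298, 241.4996605 ],
       [  0.        ,   0.        ,   1.        ]]), 'rvec': array([ 2.13387422, -2.17890977,  0.14409663]), 'tvec': array([   7.52633194,  555.76503183, 1012.29045347])} 0.9963053385416667
{'K': array([[361.20817312,   0.        , 322.1852659 ],
       [  0.        , 361.20817312, 237.14540979],
       [  0.        ,   0.        ,   1.        ]]), 'hand_eye': array([[ 9.79052092e-04, -9.44674753e-01, -3.28007091e-01,
         8.26964703e+01],
       [ 9.99999520e-01,  9.40388918e-04,  2.76487781e-04,
        -1.18464916e+00],
       [ 4.72632068e-05, -3.28007204e-01,  9.44675220e-01,
        -1.42554955e+02],
       [ 0.00000000e+00,  0.00000000e+00,  0.00000000e+00,
         1.00000000e+00]])}
```

View pics/top0.png

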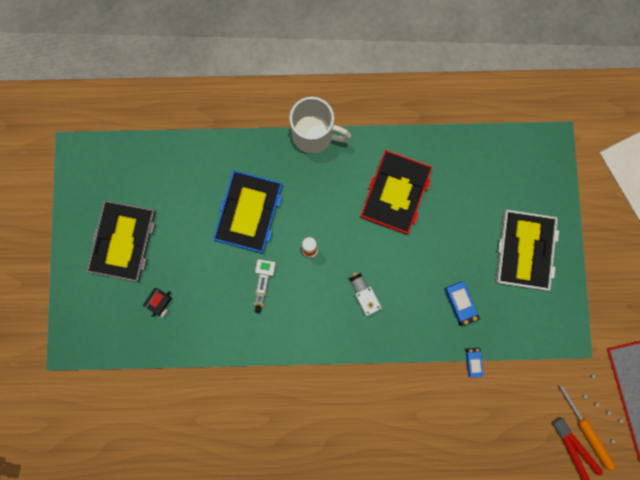

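View pics/scene0.png

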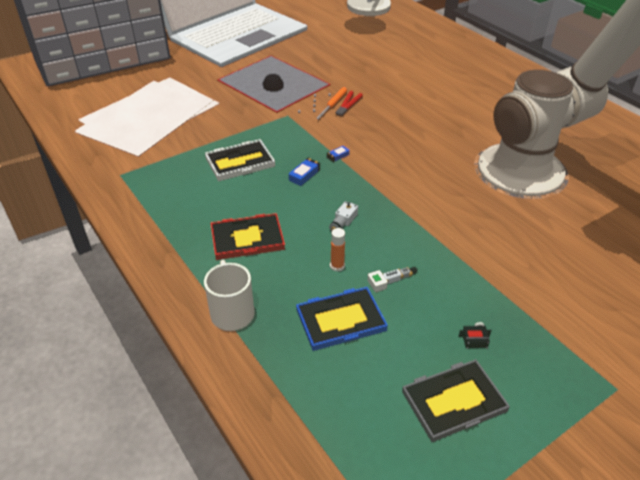

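The top view shows, in (u,v) pixels:
- **Boxes:** grey gearmotor box (122,241), blue battery box (249,211), red servo box (397,192), white finger box (527,250).
- **Parts:** servo (158,301), finger (264,285), gearmotor (365,294), large blue battery (462,303).
- **Others:** small blue look-alike (474,363), glue stick (309,247), mug (313,125).

The scene view shows the same layout. I'll measure all of these next.

```bash
cat > h.py <<'E'
import numpy as np, cv2
from bench import *
from scipy.spatial.transform import Rotation as R
def cam(n,s=None):
    m=camera_model(n); K=m['K']
    if n=='wrist':
        T=np.eye(4); T[:3,:3]=R.from_quat(s['ee_rot']).as_matrix(); T[:3,3]=s['position']
        T=T@m['hand_eye']; return K,T[:3,:3],T[:3,3]
    Rm=cv2.Rodrigues(m['rvec'])[0]; return K,Rm.T,-Rm.T@m['tvec']
def ray(c,uv):
    K,Rm,o=c; uv=np.atleast_2d(uv).astype(float)
    d=np.c_[uv,np.ones(len(uv))]@np.linalg.inv(K).T@Rm.T; return o,d
def onz(c,uv,z):
    o,d=ray(c,uv); return (o+d*((z-o[2])/d[:,2])[:,None])
def proj(c,P):
    K,Rm,o=c; q=(np.atleast_2d(P)-o)@Rm@K.T; return q[:,:2]/q[:,2:]
def tri(c1,a,c2,b):
    o1,d1=ray(c1,a);o2,d2=ray(c2,b);d1=d1[0];d2=d2[0]
    t=np.linalg.lstsq(np.c_[d1,-d2],o2-o1,rcond=None)[0]
    p,q=o1+t[0]*d1,o2+t[1]*d2; return (p+q)/2,np.linalg.norm(p-q)
def blobs(mask,amin):
    n,l,st,ce=cv2.connectedComponentsWithStats(mask.astype(np.uint8))
    return [(ce[i],st[i,4],l==i) for i in range(1,n) if st[i,4]>=amin]
def hsv(im): return cv2.cvtColor(im,cv2.COLOR_BGR2HSV)
E
python3 - <<'E'
from h import *
np.set_printoptions(precision=1,suppress=True)
ct,cs=cam('top'),cam('scene'); print('cams',ct[2],cs[2])
it=np.load('pics/top0.npz'); isn=np.load('pics/scene0.npz')
H,G=hsv(it['im']),hsv(isn['im'])
rng=dict(yellow=((22,150,120),(35,255,255)),blue=((105,150,80),(125,255,255)))
B={}
for n,(a,b) in rng.items():
    A=blobs(cv2.inRange(H,a,b)>0,40);C=blobs(cv2.inRange(G,a,b)>0,40)
    for p,ar,_ in A:
        best=min(((tri(ct,p,cs,q),q) for q,_,_ in C),key=lambda r:r[0][1],default=None)
        print(n,p,ar,'tri',best[0][0],'gap %.1f'%best[0][1],'px',best[1],'on z5',onz(ct,p,5)[0])
for nm,p,z in [('servo',(158,301),20),('gear',(365,294),25),('batt',(462,303),22),('finger',(264,285),18),('green',(265,267),20),('tip',(259,308),16),('glue',(309,240),90),('mug',(312,115),92),('small',(474,363),15)]:
    print(nm,onz(ct,p,z)[0])
E
```

```text
cams [ 420.7    1.7 1075.5] [1057.8  697.1  867.2]
yellow [396.5 192.5] 761 tri [ 652.4 -155.5    6.4] gap 1.2 px [246.8 235.7] on z5 [ 652.2 -155.4    5. ]
yellow [247.9 211.5] 1146 tri [621.1 131.2   6.9] gap 1.6 px [340.5 317.7] on z5 [620.9 131.9   5. ]
yellow [121.2 242.4] 1046 tri [566.4 372.6   6.4] gap 1.7 px [455.9 398.5] on z5 [566.  373.7   5. ]
yellow [526.  246.8] 982 tri [ 542.1 -398.6    7.3] gap 2.1 px [236.4 160.2] on z5 [ 541.5 -398.8    5. ]
blue [251.1 214.5] 590 tri [618.3 127.  -10.6] gap 1.7 px [340.3 321.7] on z5 [614.8 125.8   5. ]
blue [460.5 302.8] 410 tri [ 439.4 -268.9    6.4] gap 4.0 px [302.3 173. ] on z5 [ 437.9 -267.9    5. ]
blue [472.9 361.7] 154 tri [ 354.2 -330.8  -72.3] gap 81.4 px [302.3 173. ] on z5 [ 328.5 -285.1    5. ]
servo [452.7 297.6  20. ]
gear [457.4 -86.7  25. ]
batt [ 437.1 -266.3   22. ]
finger [478.4 100.9  18. ]
green [511.9  98.5  20. ]
tip [435.9 110.7  16. ]
glue [551.8  14.3  90. ]
mug [779.3   4.6  92. ]
small [ 327.  -284.3   15. ]
```

```bash
cat >> h.py <<'E'
def Rd(yaw):  # tool down, tool x at world angle yaw
    c,s=np.cos(yaw),np.sin(yaw); return np.array([[c,s,0],[s,-c,0],[0,0,-1.]])
def plan(xyz,yaw=None,s=None):
    s=s or read_state(); Rc=R.from_quat(s['ee_rot']).as_matrix()
    y0=np.arctan2(Rc[1,0],Rc[0,0]); yaw=y0 if yaw is None else yaw
    d=Rc.T@(np.array(xyz)-s['position'])/1000; w=R.from_matrix(Rc.T@Rd(yaw)).as_rotvec()
    print('clock %.2f'%s['clock'],'pos',s['position'].round(1),'yaw %.3f'%y0,'j6 %.2f'%s['joints'][5],'w %.1f'%s['gripper_width'])
    print('  row',d.round(4),w.round(4))
def shot(n,name):
    s=read_state(); im,d=get_image(n); cv2.imwrite(f'pics/{name}.png',im); np.savez(f'pics/{name}.npz',im=im,d=d,pos=s['position'],rot=s['ee_rot']); return im,d,s
def load(name):
    z=np.load(f'pics/{name}.npz'); return z['im'],z['d'],dict(position=z['pos'],ee_rot=z['rot'])
E
python3 -c "
from h import *
plan([475,285,150])"
```

```text
clock 0.10 pos [174.9 599.5 230.3] yaw -0.284 j6 -0.26 w 85.4
  row [0.3762 0.2177 0.0808] [ 0.0019 -0.0001 -0.    ]
```

```bash
python3 -m handwheel '[[0.376,0.218,0.08,0,0,0,1],[0.376,0.218,0.08,0,0,0,1],[0.376,0.218,0.08,0,0,0,1],[0.376,0.218,0.08,0,0,0,1],[0.376,0.218,0.08,0,0,0,1],[0.376,0.218,0.08,0,0,0,1],[0.376,0.218,0.08,0,0,0,1],[0.376,0.218,0.08,0,0,0,1],[0.376,0.218,0.08,0,0,0,1],[0.376,0.218,0.08,0,0,0,1]]'
python3 -c "
from h import *
im,d,s=shot('wrist','w1'); print(s['position'],s['clock'])"
```

```text
clock: 1.35
position: [474.3, 286.5, 151.6]
ee_rot: [0.99, -0.141, 0.0, -0.0]
contact_force: [-0.9, 0.4, 0.1]
gripper_width: 85.6
grasp_force: 0.0
[474.3266199  286.48410377 151.57630692] 1.35
```

View pics/w1.png

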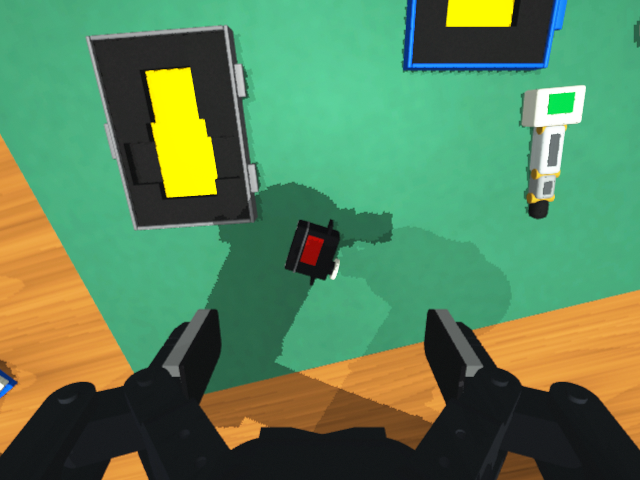

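The wrist view shows the servo at (315,250): horn at (335,270), ears at (330,228) and (312,282), so its +y points right and its +x points down. It also shows the gearmotor box at (175,130), with its can bay up, and the finger at (550,150).

```bash
cat >> h.py <<'E'
def cloud(d,s):
    c=cam('wrist',s); v,u=np.mgrid[0:480,0:640]; o,r=ray(c,np.c_[u.ravel(),v.ravel()])
    cz=np.c_[u.ravel(),v.ravel(),np.ones(u.size)]  # r has unit camera depth
    return (o+r*d.reshape(-1,1)).reshape(480,640,3)
def rect(P):
    (c,sz,a)=cv2.minAreaRect(np.asarray(P[:,:2],np.float32)); b=cv2.boxPoints((c,sz,a)); e=b[1]-b[0];f=b[2]-b[1]
    if np.hypot(*e)<np.hypot(*f): e,f=f,e
    return np.array(c),np.hypot(*e),np.hypot(*f),np.arctan2(e[1],e[0])
def cface(im,s,lo,hi,z,roi,amin=60):
    "colour blobs in roi(u0,v0,u1,v1) cast on plane z: centre px, rect"
    m=cv2.inRange(hsv(im),lo,hi); k=np.zeros_like(m); u0,v0,u1,v1=roi; k[v0:v1,u0:u1]=m[v0:v1,u0:u1]
    out=[]
    for p,a,l in blobs(k>0,amin):
        vv,uu=np.nonzero(l); P=onz(cam('wrist',s),np.c_[uu,vv],z); out.append((p,a,P.mean(0)[:2],rect(P)))
    return out
RED=((0,120,60),(8,255,255)); YEL=((22,150,120),(35,255,255)); GRN=((50,180,150),(70,255,255))
E
python3 - <<'E'
from h import *
np.set_printoptions(precision=2,suppress=True)
im,d,s=load('w1'); C=cloud(d,s)
print('desk z',np.median(C[150:180,280:400,2]))
for r in cface(im,s,*RED,20,(270,200,360,300)): print('red',r)
roi=C[205:295,265:355].reshape(-1,3); T=roi[(roi[:,2]>16)&(roi[:,2]<26)]
print('top z',np.median(T[:,2]),len(T),rect(T))
E=roi[(roi[:,2]>8)&(roi[:,2]<26)]; print('all',rect(E))
for r in cface(im,s,*YEL,5,(80,40,260,230)): print('yel grey',r)
y=C[cv2.inRange(hsv(im),*YEL)>0]; print('yel z',np.median(y[:,2]), 'foam z',np.median(C[80:140,110:125,2]))
for p,a,l in blobs((hsv(im)[...,1]<60)&(hsv(im)[...,2]>150)&(np.mgrid[0:480,0:640][1]<345),15):
    if 200<p[1]<300 and 270<p[0]: print('white',p,a,onz(cam('wrist',s),p,10))
E
```

```text
desk z 0.6642548912420239
red (array([311.47, 249.87]), np.int32(477), array([454.53, 302.52]), (array([454.42, 302.57]), np.float32(24.73365), np.float32(13.591147), np.float32(-0.5983101)))
top z 20.085526340969608 2178 (array([449.05, 304.09]), np.float32(53.306236), np.float32(44.24445), np.float32(-0.29776275))
all (array([448.9 , 303.72]), np.float32(53.238754), np.float32(45.27639), np.float32(-0.28292143))
yel grey (array([180.51, 134.69]), np.int32(6521), array([567.56, 374.52]), (array([567.55, 373.75]), np.float32(94.67769), np.float32(44.64424), np.float32(-0.21082345)))
yel z 5.099849533208044 foam z 14.116992851104328
white [335.15 270.06] 86 [[427.48 289.65  10.  ]]
```

```bash
python3 - <<'E'
from h import *
np.set_printoptions(precision=1,suppress=True)
im,d,s=load('w1'); C=cloud(d,s)
roi=C[205:295,265:355].reshape(-1,3); T=roi[(roi[:,2]>17)&(roi[:,2]<24)]; T8=roi[(roi[:,2]>8)]
o=np.array([454.4,302.6])
for yaw in(2.537,2.543):
    c,sn=np.cos(yaw),np.sin(yaw); A=np.array([[c,sn],[-sn,c]])
    q=(T[:,:2]-o)@A.T
    print(yaw,'top ext',q.min(0),q.max(0))
    print(' x row extents by y bin',[(y,q[(abs(q[:,1]-y)<1)][:,0].min().round(1),q[(abs(q[:,1]-y)<1)][:,0].max().round(1)) for y in range(-18,24,3) if (abs(q[:,1]-y)<1).any()])
    print(' y ext by x bin',[(x,q[(abs(q[:,0]-x)<1)][:,1].min().round(1),q[(abs(q[:,0]-x)<1)][:,1].max().round(1)) for x in range(-28,29,4) if (abs(q[:,0]-x)<1).any()])
E
```

```text
2.537 top ext [-25.  -16.9] [30.9 26.5]
 x row extents by y bin [(-15, np.float64(-16.8), np.float64(23.2)), (-12, np.float64(-16.8), np.float64(23.1)), (-9, np.float64(-17.4), np.float64(23.0)), (-6, np.float64(-16.9), np.float64(23.1)), (-3, np.float64(-16.8), np.float64(22.9)), (0, np.float64(-16.9), np.float64(22.5)), (3, np.float64(-16.7), np.float64(22.7)), (6, np.float64(-16.9), np.float64(22.5)), (9, np.float64(-25.0), np.float64(30.9)), (12, np.float64(-17.1), np.float64(22.6)), (15, np.float64(-17.1), np.float64(22.7)), (18, np.float64(-16.9), np.float64(22.3))]
 y ext by x bin [(-24, np.float64(7.6), np.float64(10.1)), (-20, np.float64(8.2), np.float64(10.2)), (-16, np.float64(-16.4), np.float64(18.4)), (-12, np.float64(-16.7), np.float64(18.6)), (-8, np.float64(-16.7), np.float64(18.7)), (-4, np.float64(-16.4), np.float64(18.8)), (0, np.float64(-16.7), np.float64(18.6)), (4, np.float64(-16.3), np.float64(19.2)), (8, np.float64(-16.0), np.float64(26.0)), (12, np.float64(-16.5), np.float64(26.5)), (16, np.float64(-16.1), np.float64(26.5)), (20, np.float64(-16.8), np.float64
[... 585 characters left out ...]
 (15, np.float64(-17.0), np.float64(22.8)), (18, np.float64(-16.8), np.float64(22.4))]
 y ext by x bin [(-24, np.float64(7.7), np.float64(10.3)), (-20, np.float64(8.3), np.float64(10.3)), (-16, np.float64(-16.3), np.float64(18.5)), (-12, np.float64(-16.6), np.float64(18.7)), (-8, np.float64(-16.6), np.float64(18.4)), (-4, np.float64(-16.2), np.float64(18.8)), (0, np.float64(-16.7), np.float64(18.6)), (4, np.float64(-16.3), np.float64(19.2)), (8, np.float64(-16.5), np.float64(25.9)), (12, np.float64(-16.6), np.float64(26.5)), (16, np.float64(-16.2), np.float64(26.4)), (20, np.float64(-16.9), np.float64(19.3)), (24, np.float64(-14.9), np.float64(10.6)), (28, np.float64(8.5), np.float64(10.4))]
```

```bash
python3 - <<'E'
from h import *
np.set_printoptions(precision=1,suppress=True)
im,d,s=load('w1'); C=cloud(d,s)
t=np.array([459.6,297.9]); A=Rd(-0.587)[:2,:2]
roi=C[20:300,80:300].reshape(-1,3); q=(roi[roi[:,2]>9][:,:2]-t)@A  # tool coords
m=(abs(q[:,0])<25); print('things in finger strip, tool y:',np.sort(q[m][:,1])[::40][:40])
plan([459.6,297.9,60],-0.587)
E
```

```text
things in finger strip, tool y: [-170.  -165.2 -162.2 -160.6 -159.5 -158.6 -157.7 -156.9 -156.2 -155.4
 -154.6 -153.8 -153.  -152.2 -151.3 -150.5 -149.6 -148.8 -147.8 -146.9
 -146.1 -145.3 -144.4 -143.7 -142.9 -142.  -141.1 -140.3 -139.4 -138.7
 -137.7 -136.9 -136.2 -135.2 -134.5 -133.8 -133.  -132.2 -131.5 -130.7]
clock 1.40 pos [474.2 286.6 151.7] yaw -0.282 j6 0.45 w 85.3
  row [-0.  -0.   0.1] [-0.  -0.   0.3]
```

```bash
python3 - <<'E'
from h import *
im,d,s=load('w1'); C=cloud(d,s)
t=np.array([459.6,297.9]); A=Rd(-0.587)[:2,:2]
roi=C[20:300,80:300].reshape(-1,3); q=(roi[roi[:,2]>9][:,:2]-t)@A
m=(abs(q[:,0])<20)&(q[:,1]<-27); print('nearest thing in finger strip, tool y:',q[m][:,1].max().round(1))
plan([459.6,297.9,60],-0.587)
E
```

```text
nearest thing in finger strip, tool y: -51.8
clock 1.40 pos [474.2 286.6 151.7] yaw -0.282 j6 0.45 w 85.3
  row [-0.0172 -0.0067  0.0917] [-7.000e-04 -1.000e-04  3.053e-01]
```

```bash
python3 -m handwheel '[[-0.017,-0.007,0.04,0,0,0.305,0.2],[-0.017,-0.007,0.09,0,0,0.305,0.2],[-0.017,-0.007,0.092,0,0,0.305,0.2],[-0.017,-0.007,0.092,0,0,0.305,0.2],[-0.017,-0.007,0.092,0,0,0.305,0.2]]'
python3 -c "
from h import *
plan([459.6,297.9,3],-0.587)"
```

```text
clock: 2.02
position: [461.6, 298.3, 61.5]
ee_rot: [0.957, -0.289, 0.001, -0.002]
contact_force: [-0.1, 0.8, 0.3]
gripper_width: 51.2
grasp_force: 0.0
clock 2.02 pos [461.6 298.3  61.5] yaw -0.587 j6 0.11 w 51.2
  row [-0.0015  0.0017  0.0585] [-0.0043 -0.0009 -0.0001]
```

```bash
python3 -m handwheel '[[-0.001,0.001,0.03,0,0,0,0.2],[-0.001,0.001,0.05,0,0,0,0.2],[-0.001,0.001,0.058,0,0,0,0.2],[-0.001,0.001,0.058,0,0,0,0.2],[-0.001,0.001,0.058,0,0,0,-0.3],[-0.001,0.001,0.058,0,0,0,-0.3],[-0.001,0.001,0.058,0,0,0,-0.5],[-0.001,0.001,0.058,0,0,0,-0.5],[-0.001,0.001,0.058,0,0,0,-0.5]]'
python3 -c "
from h import *
plan([459.6,297.9,3],-0.587)"
```

```text
clock: 3.15
position: [460.4, 297.8, 3.1]
ee_rot: [0.957, -0.29, 0.001, -0.002]
contact_force: [0.2, -0.4, 6.7]
gripper_width: 34.8
grasp_force: 59.8
clock 3.15 pos [460.4 297.8   3.1] yaw -0.588 j6 0.11 w 34.8
  row [-0.0007  0.0004  0.0001] [-0.004 -0.001 -0.001]
```

```bash
python3 -m handwheel '[[0,0,-0.05,0,0,0,-0.5],[0,0,-0.11,0,0,0,-0.5],[0,0,-0.157,0,0,0,-0.5],[0,0,-0.157,0,0,0,-0.5],[0,0,-0.157,0,0,0,-0.5]]'
python3 -c "
from h import *
plan([594,-116,160])"
```

```text
clock: 3.78
position: [458.4, 296.1, 157.9]
ee_rot: [0.957, -0.29, -0.001, 0.0]
contact_force: [0.0, -0.6, -0.8]
gripper_width: 34.6
grasp_force: 59.6
clock 3.77 pos [458.4 296.1 157.9] yaw -0.589 j6 0.11 w 34.6
  row [ 0.3418  0.2673 -0.0022] [0.0007 0.0008 0.    ]
```

```bash
python3 -m handwheel '[[0.342,0.267,-0.002,0,0,0,-0.5],[0.342,0.267,-0.002,0,0,0,-0.5],[0.342,0.267,-0.002,0,0,0,-0.5],[0.342,0.267,-0.002,0,0,0,-0.5],[0.342,0.267,-0.002,0,0,0,-0.5],[0.342,0.267,-0.002,0,0,0,-0.5],[0.342,0.267,-0.002,0,0,0,-0.5],[0.342,0.267,-0.002,0,0,0,-0.5],[0.342,0.267,-0.002,0,0,0,-0.5],[0.342,0.267,-0.002,0,0,0,-0.5]]'
python3 -c "
from h import *
im,d,s=shot('wrist','w2'); plan([594,-116,160])"
```

```text
clock: 5.03
position: [594.7, -114.2, 159.5]
ee_rot: [0.957, -0.289, -0.001, 0.0]
contact_force: [0.4, 0.0, -0.9]
gripper_width: 34.7
grasp_force: 59.6
clock 5.08 pos [ 594.9 -114.1  159.9] yaw -0.587 j6 0.91 w 34.9
  row [ 0.0003  0.0021 -0.0001] [0.0005 0.0009 0.    ]
```

View pics/w2.png

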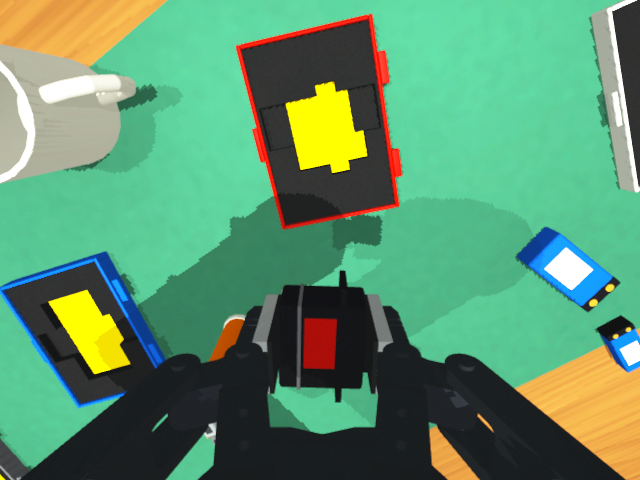

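The wrist view shows the servo held at (320,340), horn and ears to the right, and the servo box at (325,130). The box's ear slots are at (326,88) and (342,167) and its horn bay at (362,145), so it faces nearly the same way as the servo.

```bash
cat >> h.py <<'E'
def fit(P,yaw0):
    "outline extents in frame yaw0: prints"
    pass
def loc(P,o,yaw):
    c,s=np.cos(yaw),np.sin(yaw); return (np.asarray(P)[:,:2]-o)@np.array([[c,-s],[s,c]])
def ext(q,ax,bins,w=1.0):
    "min/max of coordinate ax in bins of the other"
    r=[]
    for b in bins:
        k=abs(q[:,1-ax]-b)<w
        if k.sum()>2: r.append((b,round(float(q[k][:,ax].min()),1),round(float(q[k][:,ax].max()),1)))
    return r
def rim(im,s,mask,z=17):
    vv,uu=np.nonzero(mask); P=onz(cam('wrist',s),np.c_[uu,vv],z); return P
E
python3 - <<'E'
from h import *
im,d,s=load('w2'); C=cloud(d,s); H=hsv(im)
red=(cv2.inRange(H,(0,120,60),(8,255,255))|cv2.inRange(H,(172,120,60),(180,255,255)))>0
red[240:]=0; rp=C[red]; rp=rp[(rp[:,2]>14)&(rp[:,2]<20)]; print('rim z',np.median(rp[:,2]),rect(rp))
yel=cv2.inRange(H,*YEL)>0; yel[190:]=0; yel[:,:270]=0
y=C[yel]; print('yel z',np.median(y[:,2]),rect(y),y[:,:2].mean(0))
P=onz(cam('wrist',s),np.argwhere(yel)[:,::-1],5.1)
o=np.array(rect(rp)[0])
for yaw in (rect(rp)[3],):
    yaw=yaw if np.cos(yaw)<0 else yaw+np.pi
    q=loc(P,o,yaw); print('yaw',yaw); print('x by y',ext(q,0,range(-24,32,4))); print('y by x',ext(q,1,range(-36,37,4)))
    qr=loc(rp,o,yaw);print('rim x by y',ext(qr,0,range(-40,41,10))); print('rim y by x',ext(qr,1,[-60,-50,-5,5,50,60]))
# held servo in tool frame
Tt=(C.reshape(-1,3)-s['position'])@R.from_quat(s['ee_rot']).as_matrix()
T=Tt.reshape(480,640,3)[265:405,270:375].reshape(-1,3)
k=(T[:,2]>-40)&(T[:,2]<0); print('held top z hist',np.histogram(T[k][:,2],8))
zt=np.median(T[k][:,2]); T=T[abs(T[:,2]-zt)<2]; print('zt',zt,'x by y',ext(T,0,range(-16,20,4))); print('y by x',ext(T,1,[-28,-24,-20,-16,-12,12,16,20,24,28,32,36]))
E
```

```text
rim z 16.4792627882307 (array([ 650.69812012, -152.99841309]), np.float32(140.17677), np.float32(107.32893), np.float32(-0.38215122))
yel z 5.057318253338906 (array([ 649.80322266, -154.79138184]), np.float32(67.89443), np.float32(55.590176), np.float32(-0.34734136)) [ 650.76834947 -153.91647592]
yaw 2.7594416
x by y [(-24, -26.5, 26.0), (-20, -26.5, 25.8), (-16, -26.4, 25.9), (-12, -26.5, 25.9), (-8, -26.4, 25.9), (-4, -26.3, 26.0), (0, -34.0, 33.3), (4, -33.9, 33.4), (8, -33.8, 33.9), (12, -34.3, 33.4), (16, -26.5, 26.0), (20, -26.4, 26.0), (24, -22.7, 26.1), (28, 5.3, 25.9)]
y by x [(-32, -0.8, 14.2), (-28, -0.6, 14.3), (-24, -25.8, 22.8), (-20, -25.5, 22.8), (-16, -25.4, 22.9), (-12, -25.7, 22.9), (-8, -25.8, 23.0), (-4, -25.3, 23.1), (0, -25.4, 23.1), (4, -25.5, 23.2), (8, -25.6, 29.8), (12, -25.7, 29.9), (16, -25.0, 30.1), (20, -25.1, 30.1), (24, -25.2, 30.1), (28, -1.1, 14.1), (32, -1.0, 14.2)]
rim x by y [(-40, -69.5, 70.0), (-30, -69.9, 69.7), (-20, -69.9, 69.1), (-10, -70.1, 69.2), (0, -69.5, 68.9), (10, -69.8, 69.7), (20, -69.9, 69.5), (30, -69.2, 69.4), (40, -69.8, 69.5)]
rim y by x [(-60, -49.8, 48.0), (-50, -50.0, 47.7), (-5, -53.5, 47.3), (5, -53.1, 47.5), (50, -49.5, 47.1), (60, -49.6, 47.5)]
held top z hist (array([ 480,  270,  278,  274, 7390,  706,  579,  455]), array([-3.99408891e+01, -3.49497711e+01, -2.99586531e+01, -2.49675351e+01,
       -1.99764171e+01, -1.49852991e+01, -9.99418104e+00, -5.00306303e+00,
       -1.19450156e-02]))
zt -16.833727042838763 x by y [(-16, -29.6, 10.3), (-12, -30.2, 10.2), (-8, -30.5, 10.6), (-4, -30.4, 9.9), (0, -30.1, 10.1), (4, -30.8, 9.7), (8, -38.6, 17.3), (12, -31.2, 9.2), (16, -30.7, 9.5)]
y by x [(-28, -19.5, 16.8), (-24, -19.0, 16.6), (-20, -18.9, 16.9), (-16, -18.3, 17.1), (-12, -17.8, 17.0), (12, 6.9, 9.3), (16, 7.2, 9.3)]
```

```bash
python3 -c "
from h import *
plan([660.6,-156.2,45],-0.357)"
```

```text
clock 5.08 pos [ 594.9 -114.1  159.9] yaw -0.587 j6 0.91 w 34.9
  row [ 0.0781 -0.0014  0.1149] [ 0.0004  0.0009 -0.2299]
```

```bash
python3 -m handwheel '[[0.06,-0.001,0.0,0,0,-0.115,-0.5],[0.078,-0.001,0.04,0,0,-0.23,-0.5],[0.078,-0.001,0.085,0,0,-0.23,-0.5],[0.078,-0.001,0.115,0,0,-0.23,-0.5],[0.078,-0.001,0.115,0,0,-0.23,-0.5],[0.078,-0.001,0.115,0,0,-0.23,-0.5]]'
python3 -c "
from h import *
im,d,s=shot('wrist','w3');plan([660.6,-156.2,10],-0.357)"
```

```text
clock: 5.82
position: [661.9, -157.2, 47.1]
ee_rot: [0.984, -0.178, 0.001, 0.0]
contact_force: [-0.1, -0.2, 0.6]
gripper_width: 34.8
grasp_force: 59.5
clock 5.88 pos [ 662.2 -157.3   47.6] yaw -0.357 j6 1.21 w 34.6
  row [-0.002  -0.0005  0.0376] [-0.0008 -0.0038 -0.0004]
```

View pics/w3.png

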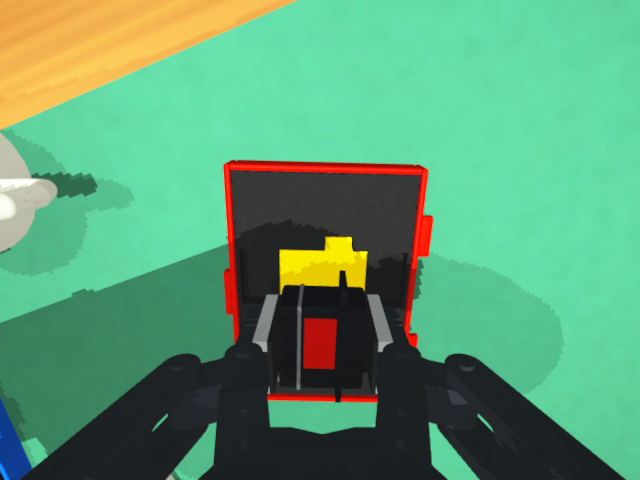

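The servo is lined up above its cut-out: yellow floor at (320,265), ear above its slot at (342,243). Lowering it now.

```bash
python3 -m handwheel '[[-0.002,-0.0005,0.015,0,0,0,-0.5],[-0.002,-0.0005,0.03,0,0,0,-0.5],[-0.002,-0.0005,0.035,0,0,0,-0.5],[-0.002,-0.0005,0.038,0,0,0,-0.5],[-0.002,-0.0005,0.038,0,0,0,-0.5]]'
python3 -c "
from h import *
plan([660.6,-156.2,8.2],-0.357); print(read_state()['contact_force'])"
```

```text
clock: 6.5
position: [658.3, -156.8, 8.2]
ee_rot: [0.984, -0.178, -0.001, 0.0]
contact_force: [-3.1, 0.9, 5.3]
gripper_width: 34.7
grasp_force: 60.0
clock 6.50 pos [ 658.3 -156.8    8.2] yaw -0.358 j6 1.21 w 34.7
  row [ 0.0019 -0.0013  0.    ] [ 0.0009  0.0015 -0.0014]
[-3.14072626  0.86567103  5.31993831]
```

```bash
python3 -m handwheel '[[0.001,-0.001,0,0,0,0,-0.5],[0.001,-0.001,0,0,0,0,0.15],[0.001,-0.001,0,0,0,0,0.15],[0.001,-0.001,0,0,0,0,0.15],[0.001,-0.001,-0.01,0,0,0,0.15],[0.001,-0.001,-0.05,0,0,0,0.15],[0.001,-0.001,-0.1,0,0,0,0.2],[-0.06,-0.001,-0.12,0,0,0,0.2],[-0.06,-0.001,-0.13,0,0,0,0.2],[-0.06,-0.001,-0.13,0,0,0,0.2]]'
python3 -c "
from h import *
im,d,s=shot('wrist','w4');plan([660.6,-156.2,10],-0.357); cv2.imwrite('pics/w4c.png',cv2.resize(im[40:280,170:490],None,fx=2,fy=2))"
```

```text
clock: 7.75
position: [604.3, -134.7, 139.5]
ee_rot: [0.984, -0.178, 0.002, -0.0]
contact_force: [0.3, 0.2, -0.2]
gripper_width: 51.3
grasp_force: 0.0
clock 7.80 pos [ 604.3 -134.7  138.3] yaw -0.359 j6 1.17 w 50.9
  row [0.0599 0.0005 0.1285] [-0.0008 -0.0026 -0.0016]
```

View pics/w4c.png

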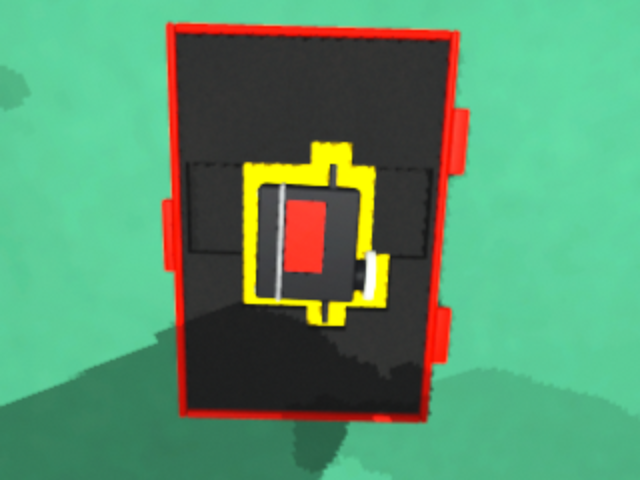

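The enlarged crop shows the servo inside its cut-out with yellow visible all round: ears in the slots at (332,175) and (325,312), horn in the bay at (370,275). I'll check its depth and move on to the gearmotor.

```bash
python3 -c "
from h import *
im,d,s=load('w4'); C=cloud(d,s); T=C[120:200,290:360].reshape(-1,3); print('servo top z',np.median(T[T[:,2]>18][:,2]), np.percentile(T[T[:,2]>18][:,2],[5,95]))
plan([470,-95,150],0.5)"
```

```text
servo top z 25.04436798518853 [22.75305326 26.29774274]
clock 7.80 pos [ 604.3 -134.7  138.3] yaw -0.359 j6 1.17 w 50.9
  row [-0.1397  0.01   -0.012 ] [ 3.000e-04 -2.800e-03 -8.586e-01]
```

```bash
python3 -m handwheel '[[-0.14,0.01,-0.012,0,0,-0.859,0.6],[-0.14,0.01,-0.012,0,0,-0.859,0.6],[-0.14,0.01,-0.012,0,0,-0.859,0.6],[-0.14,0.01,-0.012,0,0,-0.859,0.6],[-0.14,0.01,-0.012,0,0,-0.859,0.6],[-0.14,0.01,-0.012,0,0,-0.859,0.6],[-0.14,0.01,-0.012,0,0,-0.859,0.6]]'
python3 -c "
from h import *
im,d,s=shot('wrist','w5');plan([470,-95,150],0.5)"
```

```text
clock: 8.68
position: [469.1, -95.0, 148.9]
ee_rot: [0.969, 0.247, -0.0, -0.0]
contact_force: [0.4, 0.3, 0.4]
gripper_width: 68.1
grasp_force: 0.0
clock 8.72 pos [468.9 -94.9 148.9] yaw 0.499 j6 1.93 w 68.5
  row [ 0.0009  0.0006 -0.0011] [-0.0002  0.0006 -0.0013]
```

View pics/w5.png

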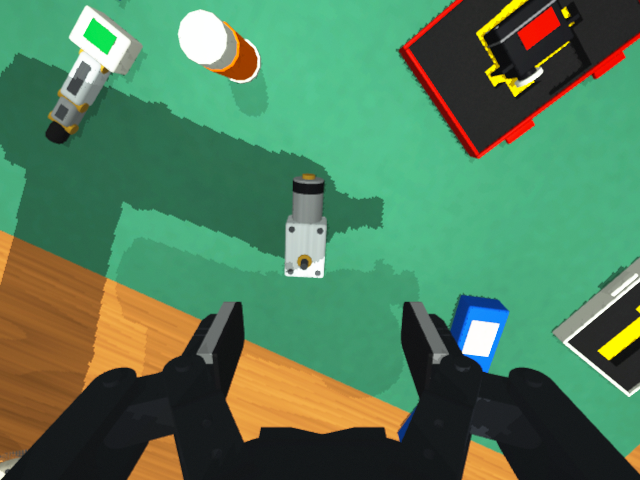

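The wrist view shows the gearmotor: gearbox at (306,247), shaft at (304,262), can at (308,200), so its +x points down. It also shows the glue stick at (220,45), the finger at (90,70) and the battery at (480,335).

```bash
python3 - <<'E'
from h import *
im,d,s=load('w5'); C=cloud(d,s); roi=C[165:290,270:345].reshape(-1,3)
T=roi[(roi[:,2]>22.5)&(roi[:,2]<29)]; print('block z',np.median(T[:,2]),len(T)); r=rect(T); print(r)
S=roi[roi[:,2]>33]; print('shaft',S.mean(0),len(S))
yaw=0.5+np.pi; o=r[0]; q=loc(T,o,yaw); print('x by y',ext(q,0,range(-15,16,5))); print('y by x',ext(q,1,range(-40,24,4)))
A=roi[roi[:,2]>6]; q=loc(A,o,yaw); print('can y by x',ext(q,1,range(-64,-20,5)),'xmin',q[:,0].min())
m=hsv(im); bl=(m[...,1]<60)&(m[...,2]>150); bl[:,:270]=0;bl[:,345:]=0;bl[:215]=0;bl[285:]=0
P=onz(cam('wrist',s),np.argwhere(bl)[:,::-1],25); print('colour rect at z25',rect(P))
E
```

```text
block z 24.850573325958123 2789
(array([458.35842896, -83.72086334]), np.float32(79.34064), np.float32(31.927925), np.float32(0.44458154))
shaft [475.14741978 -79.03780222 129.22575462] 88
x by y [(-15, -7.0, 38.3), (-10, -7.3, 38.1), (-5, -38.4, 37.7), (0, -39.2, 39.7), (5, -39.4, 39.2), (10, -36.9, 38.6), (15, -5.5, 31.7)]
y by x [(-40, -2.2, 7.5), (-36, -4.6, 9.7), (-32, -5.4, 8.9), (-28, -5.5, 8.1), (-24, -4.8, 8.9), (-20, -5.7, 8.1), (-16, -5.8, 8.0), (-12, -6.6, 7.2), (-8, -14.3, 6.5), (-4, -15.2, 15.7), (0, -15.4, 15.8), (4, -15.6, 15.8), (8, -15.7, 15.0), (12, -15.8, 15.0), (16, -16.8, 15.0), (20, -16.9, 14.2)]
can y by x [(-39, -9.8, 13.4), (-34, -9.7, 13.4), (-29, -9.9, 13.4), (-24, -10.0, 12.7)] xmin -88.16091737220137
colour rect at z25 (array([444.19491577, -90.42353821]), np.float32(45.846657), np.float32(31.399157), np.float32(0.44454965))
```

```bash
python3 -c "
from h import *
plan([443.9,-90.6,3],0.4445)"
```

```text
clock 8.72 pos [468.9 -94.9 148.9] yaw 0.499 j6 1.93 w 68.5
  row [-0.0198 -0.0158  0.146 ] [-0.0002  0.0006  0.0542]
```

```bash
python3 -m handwheel '[[-0.02,-0.016,0.04,0,0,0.054,0.5],[-0.02,-0.016,0.09,0,0,0.054,0.5],[-0.02,-0.016,0.12,0,0,0.054,0.4],[-0.02,-0.016,0.135,0,0,0.054,0.3],[-0.02,-0.016,0.146,0,0,0.054,0.3],[-0.02,-0.016,0.146,0,0,0.054,0.3],[-0.02,-0.016,0.146,0,0,0.054,0.3]]'
python3 -c "
from h import *
plan([443.9,-90.6,3],0.4445)"
```

```text
clock: 9.6
position: [444.0, -90.4, 3.8]
ee_rot: [0.975, 0.221, 0.001, 0.0]
contact_force: [-0.3, 0.2, -0.5]
gripper_width: 55.7
grasp_force: 0.0
clock 9.60 pos [444.  -90.4   3.8] yaw 0.446 j6 1.86 w 55.7
  row [-0.0002  0.0002  0.0008] [ 0.0005 -0.0012  0.0017]
```

Grasp it, then lift to about 160 mm.

```bash
python3 -m handwheel '[[0,0,0,0,0,0,-0.3],[0,0,0,0,0,0,-0.5],[0,0,0,0,0,0,-0.6],[0,0,0,0,0,0,-0.6],[0,0,0,0,0,0,-0.6],[0,0,-0.04,0,0,0,-0.6],[0,0,-0.09,0,0,0,-0.6],[0,0,-0.14,0,0,0,-0.6],[0,0,-0.165,0,0,0,-0.6],[0,0,-0.165,0,0,0,-0.6]]'
python3 -c "
from h import *
yaw=-0.2; t=np.array([567.5,374])-75*np.array([np.cos(yaw),np.sin(yaw)]); print(t); plan([*t,170],yaw)"
```

```text
clock: 10.85
position: [444.2, -90.2, 170.1]
ee_rot: [0.975, 0.221, 0.003, 0.0]
contact_force: [-0.3, 0.4, -2.4]
gripper_width: 30.8
grasp_force: 60.2
[493.99500666 388.90019981]
clock 10.85 pos [444.2 -90.2 170.1] yaw 0.446 j6 1.86 w 30.8
  row [ 0.2516 -0.4108  0.0008] [-4.00e-04 -5.10e-03  6.46e-01]
```

```bash
python3 -m handwheel '[[0.252,-0.411,0,0,0,0.646,-0.6],[0.252,-0.411,0,0,0,0.646,-0.6],[0.252,-0.411,0,0,0,0.646,-0.6],[0.252,-0.411,0,0,0,0.646,-0.6],[0.252,-0.411,0,0,0,0.646,-0.6],[0.252,-0.411,0,0,0,0.646,-0.6],[0.252,-0.411,0,0,0,0.646,-0.6],[0.252,-0.411,0,0,0,0.646,-0.6],[0.252,-0.411,0,0,0,0.646,-0.6],[0.252,-0.411,0,0,0,0.646,-0.6]]'
python3 -m handwheel '[[0,0,0,0,0,0,-0.6],[0,0,0,0,0,0,-0.6]]' | head -2
python3 - <<'E'
from h import *
im,d,s=shot('wrist','w6');plan([494,389,170],-0.2)
C=cloud(d,s);H=hsv(im)
y=cv2.inRange(H,*YEL)>0; b=[x for x in blobs(y,1500)]
for p,a,l in b: print('yel px',p,a,'z',np.median(C[l][:,2]),rect(C[l]))
p,a,l=min(b,key=lambda t:abs(t[0][0]-320)+abs(t[0][1]-150))
P=onz(cam('wrist',s),np.argwhere(l)[:,::-1],5.1); r=rect(P); o=r[0]; yaw=np.pi-0.2
q=loc(P,o,yaw); print('o',o,'x by y',ext(q,0,range(-24,25,4))); print('y by x',ext(q,1,range(-50,51,5)))
Tt=((C.reshape(-1,3)-s['position'])@R.from_quat(s['ee_rot']).as_matrix()).reshape(480,640,3)
T=Tt[230:420,265:380].reshape(-1,3); k=(T[:,2]>-24)&(T[:,2]<-18); T=T[k];print('held zt',np.median(T[:,2]),'x by y',ext(T,0,range(-15,16,5))); print('y by x',ext(T,1,[-24,-22,-20,-18,-15,-12,12,15,18,21,24,30,40,50]))
cv2.imwrite('pics/w6.png',im)
E
```

```text
clock: 12.1
position: [492.2, 388.6, 165.6]
ee_rot: [0.995, -0.099, -0.002, 0.002]
contact_force: [0.8, -0.2, -0.9]
gripper_width: 30.7
grasp_force: 60.3
clock: 12.35
position: [493.3, 387.7, 168.4]
clock 12.40 pos [493.4 387.9 168.6] yaw -0.201 j6 0.45 w 30.2
  row [ 0.0003 -0.0012 -0.0014] [-0.0001  0.     -0.0011]
yel px [618.99887955  22.03529412] 1785 z 4.988052393705743 (array([591.92419434, 249.57443237]), np.float32(245.74005), np.float32(34.62552), np.float32(1.5694561))
yel px [322.47131537 119.62361331] 6310 z 5.053240813519011 (array([567.56262207, 373.63922119]), np.float32(94.290794), np.float32(44.73281), np.float32(-0.21497615))
o [567.83782959 373.63195801] x by y [(-20, -11.3, 47.0), (-16, -47.1, 47.0), (-12, -47.1, 47.0), (-8, -46.5, 47.0), (-4, -47.1, 47.0), (0, -46.5, 47.0), (4, -47.1, 47.0), (8, -46.5, 47.0), (12, -46.5, 47.0), (16, -46.5, 47.0), (20, -10.5, 47.0)]
y by x [(-45, -17.2, 18.8), (-40, -17.3, 18.2), (-35, -17.4, 18.3), (-30, -17.5, 18.4), (-25, -17.6, 18.5), (-20, -17.7, 17.8), (-15, -17.8, 17.9), (-10, -21.9, 22.0), (-5, -22.0, 22.1), (0, -22.1, 22.3), (5, -21.4, 21.6), (10, -22.4, 21.7), (15, -22.5, 21.8), (20, -21.8, 21.9), (25, -21.9, 22.0), (30, -22.0, 21.3), (35, -22.2, 21.4), (40, -22.3, 21.6), (45, -21.5, 21.6)]
held zt -20.44548796440613 x by y [(-15, -23.9, 21.7), (-10, -24.2, 21.7), (-5, -23.6, 42.9), (0, -24.0, 43.2), (5, -24.3, 42.7), (10, -23.8, 22.2), (15, -23.1, 20.9)]
y by x [(-24, -16.3, 14.1), (-22, -16.9, 14.7), (-20, -16.7, 14.6), (-18, -17.2, 14.9), (-15, -16.5, 14.3), (-12, -16.6, 14.3), (12, -16.9, 14.6), (15, -16.8, 14.9), (18, -17.0, 14.7), (21, -16.5, 14.3), (24, -7.8, 5.5), (30, -8.1, 5.4), (40, -7.6, 5.5)]
```

View pics/w6.png

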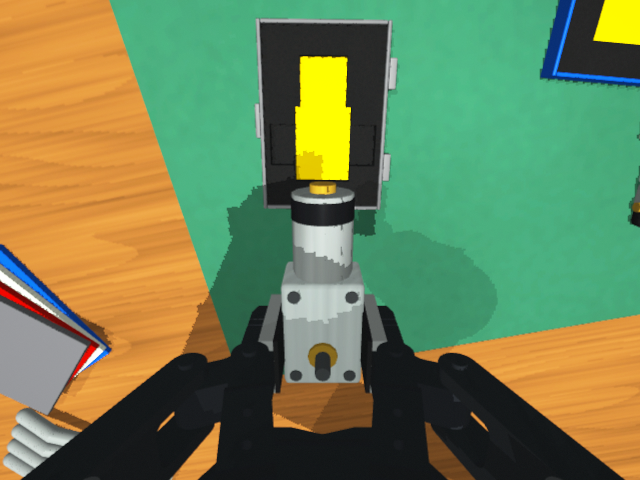

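The wrist view shows the gearmotor held with its can up at (322,220), and its box at (322,115) with the can bay up at (323,80), so both face the same way. Lowering.

```bash
python3 -c "
from h import *
plan([551,376,45],-0.2126)"
```

```text
clock 12.40 pos [493.4 387.9 168.6] yaw -0.201 j6 0.45 w 30.2
  row [0.0588 0.0002 0.1236] [-0.0001  0.      0.0115]
```

```bash
python3 -m handwheel '[[0.059,0,0,0,0,0.012,-0.6],[0.059,0,0.05,0,0,0.012,-0.6],[0.059,0,0.1,0,0,0.012,-0.6],[0.059,0,0.124,0,0,0.012,-0.6],[0.059,0,0.124,0,0,0.012,-0.6],[0.059,0,0.124,0,0,0.012,-0.6],[0.059,0,0.124,0,0,0.012,-0.6]]'
python3 -c "
from h import *
plan([551,376,9],-0.2126)"
```

```text
clock: 13.28
position: [552.0, 378.2, 46.5]
ee_rot: [0.994, -0.106, 0.001, -0.001]
contact_force: [0.2, 0.2, -1.5]
gripper_width: 30.9
grasp_force: 60.3
clock 13.28 pos [552.  378.2  46.5] yaw -0.212 j6 0.52 w 30.9
  row [-0.0006  0.0025  0.0375] [-0.0032 -0.0021  0.0009]
```

```bash
python3 -m handwheel '[[0,0.002,0.015,0,0,0,-0.6],[0,0.002,0.03,0,0,0,-0.6],[0,0.002,0.035,0,0,0,-0.6],[0,0.002,0.0375,0,0,0,-0.6],[0,0.002,0.0375,0,0,0,-0.6],[0,0.002,0.0375,0,0,0,-0.6]]'
python3 -c "
from h import *
plan([551,376,9],-0.2126)"
```

```text
clock: 14.02
position: [549.6, 374.5, 9.4]
ee_rot: [0.994, -0.105, -0.001, 0.001]
contact_force: [-7.9, -3.9, 15.9]
gripper_width: 30.5
grasp_force: 62.5
clock 14.03 pos [549.6 374.5   9.4] yaw -0.211 j6 0.52 w 30.5
  row [ 0.0011 -0.0018  0.0004] [0.0031 0.0013 0.0015]
```

```bash
python3 -m handwheel '[[0.001,-0.001,-0.004,0,0,0,-0.6],[0.001,-0.001,-0.004,0,0,0,-0.6],[0.001,-0.001,-0.004,0,0,0,-0.6]]'
python3 -m handwheel '[[0,0,0.002,0,0,0,-0.6],[0,0,0.003,0,0,0,-0.6],[0,0,0.003,0,0,0,-0.6]]'
python3 -c "
from h import *
im,d,s=shot('wrist','w7');plan([551,376,9],-0.2126)"
```

```text
clock: 14.4
position: [551.7, 376.0, 9.9]
ee_rot: [0.994, -0.106, -0.0, 0.0]
contact_force: [-0.6, -1.0, -2.2]
gripper_width: 30.4
grasp_force: 60.4
clock: 14.78
position: [551.8, 376.1, 9.4]
ee_rot: [0.994, -0.105, 0.0, 0.0]
contact_force: [-3.8, -1.9, 8.5]
gripper_width: 31.2
grasp_force: 61.7
clock 14.82 pos [551.8 376.1   9.4] yaw -0.211 j6 0.52 w 31.1
  row [-0.0008  0.0003  0.0004] [ 0.0006 -0.0002  0.0013]
```

View pics/w7.png

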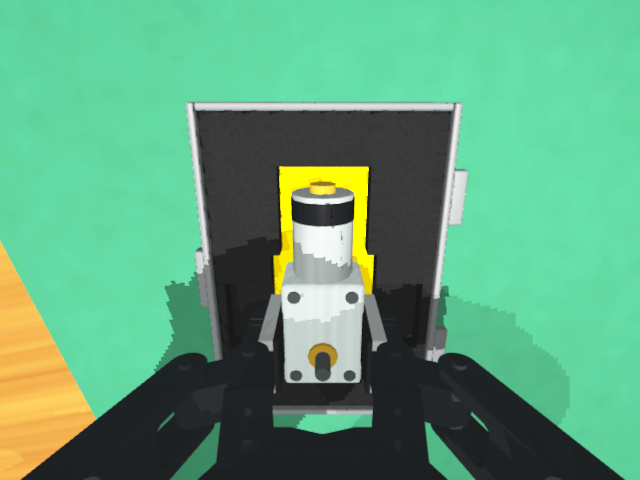

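The gearmotor sits centred in its cut-out, with yellow on both sides of the can at (283,215) and (362,215). It is touching the floor, so I'll release and back away.

```bash
python3 -m handwheel '[[0,0,0,0,0,0,0.05],[0,0,0,0,0,0,0.1],[0,0,0,0,0,0,0.1],[0,0,0,0,0,0,0.1],[0,0,-0.01,0,0,0,0.1],[0,0,-0.05,0,0,0,0.1],[0,0,-0.1,0,0,0,0.2],[-0.06,0,-0.14,0,0,0,0.5],[-0.06,0,-0.14,0,0,0,0.5]]'
python3 - <<'E'
from h import *
im,d,s=shot('wrist','w8'); C=cloud(d,s); y=cv2.inRange(hsv(im),*YEL)>0
print('yellow',[(p.round(),a) for p,a,l in blobs(y,100)])
T=C[30:230,250:400].reshape(-1,3); k=(T[:,2]>27)&(T[:,2]<34);print('gm top z',np.median(T[k][:,2]),rect(T[k]))
plan([455,-255,150],-0.9); plan([455,-255,150],0)
E
```

```text
clock: 15.95
position: [492.5, 390.4, 152.2]
ee_rot: [0.995, -0.104, 0.002, -0.003]
contact_force: [0.5, 0.7, -0.5]
gripper_width: 64.0
grasp_force: 0.0
yellow [(array([629.,  18.]), np.int32(714)), (array([327., 109.]), np.int32(2473)), (array([326., 158.]), np.int32(102))]
gm top z 29.72183450505247 (array([566.61755371, 373.76605225]), np.float32(78.61987), np.float32(31.727022), np.float32(-0.22416377))
clock 16.00 pos [492.2 390.1 151.2] yaw -0.210 j6 0.43 w 64.0
  row [ 0.0978  0.6388 -0.0015] [-5.100e-03 -4.000e-04  6.905e-01]
clock 16.00 pos [492.2 390.1 151.2] yaw -0.210 j6 0.43 w 64.0
  row [ 0.0978  0.6388 -0.0015] [-0.0043 -0.0026 -0.2095]
```

```bash
python3 -m handwheel '[[0.098,0.639,0,0,0,-0.51,0.5],[0.098,0.639,0,0,0,-0.51,0.5],[0.098,0.639,0,0,0,-0.51,0.5],[0.098,0.639,0,0,0,-0.51,0.5],[0.098,0.639,0,0,0,-0.51,0.5],[0.098,0.639,0,0,0,-0.51,0.5],[0.098,0.639,0,0,0,-0.51,0.5],[0.098,0.639,0,0,0,-0.51,0.5],[0.098,0.639,0,0,0,-0.51,0.5],[0.098,0.639,0,0,0,-0.51,0.5]]' | head -3
python3 -c "
from h import *
plan([455,-262,150],0.3)"
```

```text
clock: 17.25
position: [455.4, -237.7, 147.1]
ee_rot: [0.989, 0.148, -0.001, -0.0]
clock 17.25 pos [ 455.4 -237.7  147.1] yaw 0.298 j6 2.03 w 64.1
  row [-0.0075  0.0231 -0.0029] [-0.0004  0.0012 -0.0022]
```

```bash
python3 -m handwheel '[[-0.007,0.02,0,0,0,0,0.5],[-0.007,0.02,0,0,0,0,0.5],[-0.007,0.02,0,0,0,0,0.5]]' | head -3
python3 - <<'E'
from h import *
im,d,s=shot('wrist','w9'); C=cloud(d,s); H=hsv(im)
bl=cv2.inRange(H,(105,150,80),(125,255,255))>0
for p,a,l in blobs(bl,150): print('blue px',p.round(),a,'z',np.median(C[l][:,2]).round(1),rect(C[l]))
cv2.imwrite('pics/w9.png',im)
E
```

```text
clock: 17.62
position: [454.9, -256.0, 147.2]
ee_rot: [0.989, 0.148, -0.001, -0.0]
blue px [328. 238.] 2161 z 21.9 (array([ 466.82171631, -253.84144592]), np.float32(143.70766), np.float32(37.17398), np.float32(0.35369456))
blue px [313. 355.] 543 z 15.0 (array([ 419.22540283, -266.28244019]), np.float32(240.1303), np.float32(29.00384), np.float32(0.18808368))
```

View pics/w9.png

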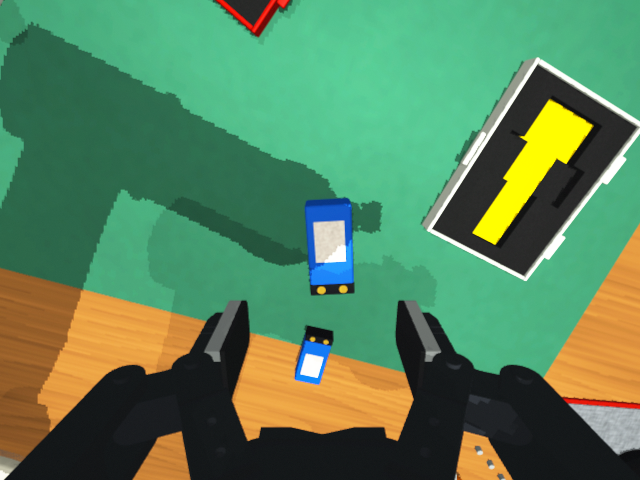

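There are two battery look-alikes:
- (330,245): blue, on the mat, top at 22 mm.
- (314,355): small, top at 15 mm.

The larger one at (330,245) matches the 76 x 36 x 22 mm given. I'll confirm with a crop and its measured size.

```bash
python3 - <<'E'
from h import *
im,d,s=load('w9'); C=cloud(d,s); cv2.imwrite('pics/w9c.png',cv2.resize(im[180:400,240:420],None,fx=2.7,fy=2.7,interpolation=cv2.INTER_CUBIC))
roi=C[190:302,290:370].reshape(-1,3); T=roi[(roi[:,2]>19)&(roi[:,2]<25)]; r=rect(T); print('big',np.median(T[:,2]),r)
sm=C[320:390,285:340].reshape(-1,3); T2=sm[(sm[:,2]>12)&(sm[:,2]<18)]; print('small',rect(T2))
q=loc(T,r[0],r[3]); print('x by y',ext(q,0,range(-16,17,4))); print('y by x',ext(q,1,range(-36,37,6)))
yaw=float(r[3]); plan([*r[0],3],yaw)
b=rect(T2)[0]; print('small in tool frame',(b-r[0])@Rd(yaw)[:2,:2])
E
```

```text
big 22.176045356516738 (array([ 435.41116333, -266.61383057]), np.float32(77.33894), np.float32(36.36337), np.float32(0.35289568))
small (array([ 326.93206787, -284.69934082]), np.float32(52.84239), np.float32(24.709837), np.float32(0.048800237))
x by y [(-16, -37.2, 38.5), (-12, -38.0, 38.5), (-8, -36.8, 38.2), (-4, -38.7, 38.3), (0, -38.0, 38.5), (4, -37.5, 38.3), (8, -37.0, 38.3), (12, -37.8, 38.7), (16, -37.4, 38.3)]
y by x [(-36, -18.0, 17.8), (-30, -18.2, 18.2), (-24, -17.5, 17.9), (-18, -17.7, 17.5), (-12, -17.9, 17.9), (-6, -17.2, 17.6), (0, -17.3, 18.0), (6, -17.4, 17.5), (12, -17.6, 17.9), (18, -17.8, 17.5), (24, -17.1, 17.8), (30, -17.4, 17.5), (36, -17.6, 17.8)]
clock 17.68 pos [ 455.1 -255.6  147.4] yaw 0.299 j6 2.07 w 64.1
  row [-0.0219  0.0048  0.1444] [-0.0006  0.0007 -0.054 ]
small in tool frame [-108.04481441  -20.52115765]
```

View pics/w9c.png

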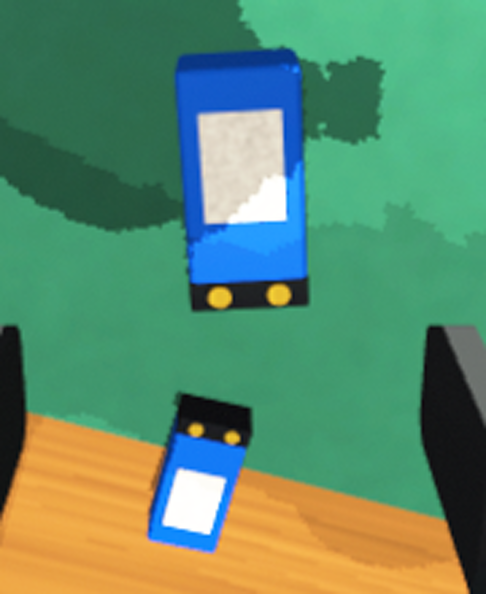

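The crop confirms it: the upper battery at (245,180) measures 77 x 36 x 22 mm and the lower one about 53 x 25 x 15 mm. I'll grasp the large one.

```bash
python3 -m handwheel '[[-0.022,0.005,0.04,0,0,-0.054,0.4],[-0.022,0.005,0.09,0,0,-0.054,0.3],[-0.022,0.005,0.12,0,0,-0.054,0.3],[-0.022,0.005,0.135,0,0,-0.054,0.3],[-0.022,0.005,0.144,0,0,-0.054,0.3],[-0.022,0.005,0.144,0,0,-0.054,0.3],[-0.022,0.005,0.144,0,0,-0.054,0.3]]'
python3 -c "
from h import *
plan([435.7,-266.5,3],0.353)"
```

```text
clock: 18.55
position: [436.5, -267.6, 4.8]
ee_rot: [0.984, 0.175, 0.001, 0.001]
contact_force: [-0.1, 0.5, 0.5]
gripper_width: 55.1
grasp_force: 0.0
clock 18.55 pos [ 436.5 -267.6    4.8] yaw 0.353 j6 2.16 w 55.1
  row [-0.0004 -0.0013  0.0018] [ 0.0014 -0.0018 -0.0004]
```

```bash
python3 -m handwheel '[[0,-0.001,0.001,0,0,0,0],[0,-0.001,0.001,0,0,0,-0.3],[0,-0.001,0.001,0,0,0,-0.5],[0,-0.001,0.001,0,0,0,-0.5],[0,-0.001,0.001,0,0,0,-0.5],[0,0,-0.04,0,0,0,-0.5],[0,0,-0.09,0,0,0,-0.5],[0,0,-0.14,0,0,0,-0.5],[0,0,-0.165,0,0,0,-0.5],[0,0,-0.165,0,0,0,-0.5]]'
python3 -c "
from h import *
yaw=-0.28; t=np.array([621,131.5])-80*np.array([np.cos(yaw),np.sin(yaw)]); print(t); plan([*t,170],yaw)"
```

```text
clock: 19.8
position: [436.5, -267.7, 170.6]
ee_rot: [0.985, 0.175, 0.002, 0.001]
contact_force: [-1.2, 0.2, -2.0]
gripper_width: 34.7
grasp_force: 60.7
[544.11556494 153.60845189]
clock 19.80 pos [ 436.5 -267.7  170.6] yaw 0.352 j6 2.16 w 34.7
  row [ 0.2463 -0.3583  0.0007] [ 0.0011 -0.0046  0.632 ]
```

```bash
python3 -m handwheel '[[0.246,-0.358,0,0,0,0.632,-0.5],[0.246,-0.358,0,0,0,0.632,-0.5],[0.246,-0.358,0,0,0,0.632,-0.5],[0.246,-0.358,0,0,0,0.632,-0.5],[0.246,-0.358,0,0,0,0.632,-0.5],[0.246,-0.358,0,0,0,0.632,-0.5],[0.246,-0.358,0,0,0,0.632,-0.5],[0.246,-0.358,0,0,0,0.632,-0.5],[0.246,-0.358,0,0,0,0.632,-0.5],[0.246,-0.358,0,0,0,0.632,-0.5]]' | head -2
python3 -m handwheel '[[0,0,0,0,0,0,-0.5],[0,0,0,0,0,0,-0.5]]' | head -2
python3 - <<'E'
from h import *
im,d,s=shot('wrist','w10');plan([544,153.6,170],-0.28)
C=cloud(d,s);H=hsv(im)
y=cv2.inRange(H,*YEL)>0; y[240:]=0; b=blobs(y,800)
for p,a,l in b: print('yel px',p.round(),a,'z',np.median(C[l][:,2]).round(2))
p,a,l=min(b,key=lambda t:abs(t[0][0]-320)+abs(t[0][1]-120))
P=onz(cam('wrist',s),np.argwhere(l)[:,::-1],5.05); r=rect(P); print('box rect',r); o=r[0]; yaw=float(r[3])
q=loc(P,o,yaw); print('x by y',ext(q,0,range(-24,25,6))); print('y by x',ext(q,1,range(-42,43,7)))
Tt=((C.reshape(-1,3)-s['position'])@R.from_quat(s['ee_rot']).as_matrix()).reshape(480,640,3)
T=Tt[220:430,255:390].reshape(-1,3); k=(T[:,2]>-21)&(T[:,2]<-14); T=T[k];print('held zt',np.median(T[:,2]),'x by y',ext(T,0,range(-15,16,5))); print('y by x',ext(T,1,[-36,-30,-24,-20,-15,15,18,21,24,30,36]))
E
```

```text
clock: 21.05
position: [542.1, 152.1, 167.6]
clock: 21.3
position: [542.9, 152.3, 169.0]
clock 21.35 pos [543.  152.6 169. ] yaw -0.281 j6 0.73 w 34.8
  row [ 0.0007 -0.0013 -0.001 ] [-0.0003 -0.0002 -0.001 ]
yel px [320. 113.] 7087 z 5.07
box rect (array([619.37921143, 133.17602539]), np.float32(88.39723), np.float32(48.960022), np.float32(-0.28029677))
x by y [(-24, -44.2, 43.5), (-18, -44.2, 44.2), (-12, -43.4, 44.2), (-6, -44.2, 44.2), (0, -44.2, 44.2), (6, -44.2, 44.2), (12, -44.2, 44.2), (18, -44.2, 44.2), (24, -44.2, 44.2)]
y by x [(-42, -24.2, 23.9), (-35, -24.1, 23.7), (-28, -23.9, 23.5), (-21, -23.7, 24.1), (-14, -24.4, 23.9), (-7, -24.2, 23.7), (0, -24.0, 24.3), (7, -23.8, 24.1), (14, -24.4, 23.9), (21, -24.3, 23.7), (28, -24.1, 24.3), (35, -23.9, 24.1), (42, -23.7, 23.9)]
held zt -18.265399661020176 x by y [(-15, -39.0, 37.7), (-10, -38.2, 37.4), (-5, -38.7, 37.4), (0, -39.1, 37.5), (5, -39.1, 37.5), (10, -39.1, 37.6), (15, -38.9, 37.2)]
y by x [(-36, -18.9, 17.2), (-30, -18.9, 17.0), (-24, -18.6, 16.8), (-20, -19.0, 17.1), (-15, -18.3, 16.3), (15, -18.8, 16.9), (18, -18.7, 16.6), (21, -19.1, 17.0), (24, -18.8, 16.9), (30, -19.2, 17.0), (36, -18.8, 16.7)]
```

View pics/w10.png

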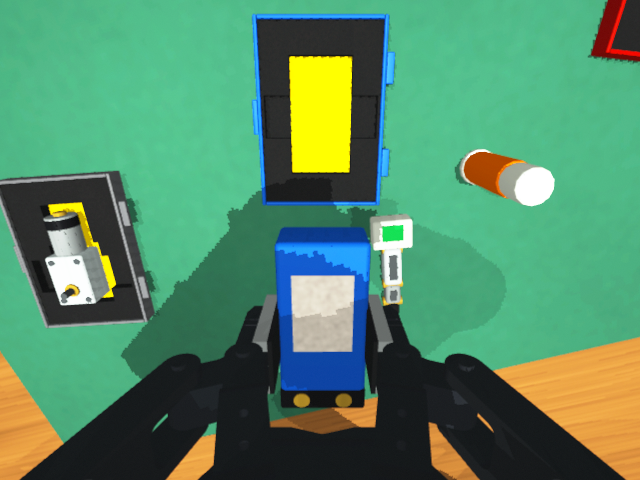

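The wrist view shows the battery held at (322,315), its box at (320,113) facing the same way, and the gearmotor seated in its box at (75,255). The glue stick at (510,180) is well clear.

```bash
python3 -c "
from h import *
plan([619.8,132,40],-0.28)"
```

```text
clock 21.35 pos [543.  152.6 169. ] yaw -0.281 j6 0.73 w 34.8
  row [ 0.0795 -0.0015  0.129 ] [-0.0003 -0.0002 -0.001 ]
```

```bash
python3 -m handwheel '[[0.06,-0.001,0,0,0,0,-0.5],[0.0795,-0.001,0.04,0,0,0,-0.5],[0.0795,-0.001,0.09,0,0,0,-0.5],[0.0795,-0.001,0.12,0,0,0,-0.5],[0.0795,-0.001,0.129,0,0,0,-0.5],[0.0795,-0.001,0.129,0,0,0,-0.5],[0.0795,-0.001,0.129,0,0,0,-0.5],[0.0795,-0.001,0.129,0,0,0,-0.5]]'
python3 -c "
from h import *
plan([619.8,132,9],-0.28)"
```

```text
clock: 22.35
position: [620.6, 132.9, 41.5]
ee_rot: [0.99, -0.139, 0.001, -0.001]
contact_force: [-0.3, -0.4, -2.0]
gripper_width: 35.0
grasp_force: 60.7
clock 22.35 pos [620.6 132.9  41.5] yaw -0.280 j6 0.83 w 35.0
  row [-0.0006  0.0011  0.0325] [-0.002  -0.0024  0.0005]
```

```bash
python3 -m handwheel '[[0,0.0005,0.012,0,0,0,-0.5],[0,0.0005,0.022,0,0,0,-0.5],[0,0.0005,0.028,0,0,0,-0.5],[0,0.0005,0.0305,0,0,0,-0.5],[0,0.0005,0.0305,0,0,0,-0.5],[0,0.0005,0.0305,0,0,0,-0.5]]'
python3 -c "
from h import *
plan([619.8,132,9],-0.28)"
```

```text
clock: 23.1
position: [619.9, 132.1, 9.4]
ee_rot: [0.99, -0.139, 0.0, -0.0]
contact_force: [-0.3, 0.5, -2.1]
gripper_width: 34.8
grasp_force: 60.7
clock 23.10 pos [619.9 132.1   9.4] yaw -0.280 j6 0.83 w 34.8
  row [-0.0001  0.0001  0.0004] [-0.0005 -0.0006  0.0003]
```

Position is right and it is still hanging free. Lowering the last 1–2 mm until it touches.

```bash
python3 -m handwheel '[[0,0,0.0008,0,0,0,-0.5],[0,0,0.0015,0,0,0,-0.5],[0,0,0.0015,0,0,0,-0.5]]'
```

```text
clock: 23.48
position: [619.9, 132.1, 8.8]
ee_rot: [0.99, -0.139, 0.0, -0.0]
contact_force: [-2.2, -0.0, 5.2]
gripper_width: 34.8
grasp_force: 61.5
```

```bash
python3 -m handwheel '[[0,0,0,0,0,0,0.1],[0,0,0,0,0,0,0.15],[0,0,0,0,0,0,0.15],[0,0,0,0,0,0,0.15],[0,0,-0.01,0,0,0,0.15],[0,0,-0.05,0,0,0,0.15],[0,0,-0.1,0,0,0,0.2],[-0.06,0,-0.14,0,0,0,0.5],[-0.06,0,-0.14,0,0,0,0.5]]'
python3 - <<'E'
from h import *
im,d,s=shot('wrist','w11'); C=cloud(d,s)
T=C[30:240,250:400].reshape(-1,3); k=(T[:,2]>24)&(T[:,2]<31);print('batt top z',np.median(T[k][:,2]),rect(T[k]))
plan([490,90,150],-0.1)
E
```

```text
clock: 24.6
position: [561.3, 149.4, 151.8]
ee_rot: [0.99, -0.139, 0.002, -0.002]
contact_force: [1.2, 0.4, -0.1]
gripper_width: 64.2
grasp_force: 0.0
batt top z 27.1321303091826 (array([618.50848389, 133.44862366]), np.float32(76.125595), np.float32(36.339615), np.float32(-0.2775833))
clock 24.65 pos [561.1 149.4 151. ] yaw -0.278 j6 0.75 w 64.1
  row [-0.0521  0.0766  0.0006] [-0.0031 -0.0034 -0.1781]
```

```bash
python3 -m handwheel '[[-0.05,0.073,0,0,0,-0.13,0.5],[-0.05,0.073,0,0,0,-0.13,0.5],[-0.05,0.073,0,0,0,-0.13,0.5],[-0.05,0.073,0,0,0,-0.13,0.5]]' | head -2
python3 - <<'E'
from h import *
im,d,s=shot('wrist','w12'); C=cloud(d,s); H=hsv(im)
g=max(blobs(cv2.inRange(H,*GRN)>0,60),key=lambda t:t[1]); print('green px',g[0],g[1],'z',np.median(C[g[2]][:,2]),C[g[2]].mean(0)[:2])
u,v=g[0].astype(int); roi=C[max(0,v-40):v+150,u-50:u+50].reshape(-1,3)
T=roi[(roi[:,2]>12)&(roi[:,2]<23)]; r=rect(T); print('rect',r)
yaw=float(r[3]); yaw=yaw if np.cos(yaw)<0 else yaw+np.pi
q=loc(T,r[0],yaw); print('yaw',yaw,'x ext',q[:,0].min(),q[:,0].max()); print('y by x',ext(q,1,range(-50,51,5))); print('x by y',ext(q,0,range(-16,17,4)))
plan([490,95,150],-0.15)
E
```

```text
clock: 25.15
position: [494.8, 92.4, 147.6]
green px [310.49722222 203.5       ] 360 z 20.708609322813317 [512.8907439  100.05910649]
rect (array([489.36779785, 102.96495819]), np.float32(122.98983), np.float32(48.291145), np.float32(0.10339443))
yaw 3.244987079995223 x ext -61.494916994331916 61.494957140247195
y by x [(-50, -1.0, 3.6), (-35, -7.7, 5.3), (-30, -10.3, 22.2), (-25, -11.5, 23.7), (-20, -13.2, 22.3), (-15, -14.4, 20.4), (-10, -7.1, 19.1), (-5, -8.1, 17.1), (0, -9.8, 7.0), (5, -11.4, 4.8), (10, -12.7, 3.4), (15, -14.2, 2.2), (20, -16.4, 0.9), (25, -17.8, -0.5), (30, -17.6, -1.7), (35, -18.9, -4.8), (40, -22.1, -6.9), (45, -24.1, -8.3), (50, -22.0, -7.8)]
x by y [(-16, -59.7, 60.5), (-12, -58.6, 52.4), (-8, -57.3, 49.3), (-4, -56.1, 34.6), (0, -55.2, 26.2), (4, -54.5, 10.8), (8, -33.3, -0.9), (12, -32.2, -5.6), (16, -30.7, -3.9)]
clock 25.20 pos [494.8  92.6 147.5] yaw -0.150 j6 0.91 w 64.1
  row [-0.0051 -0.0017 -0.0025] [ 0.0001 -0.0003  0.0003]
```

View pics/w12.png

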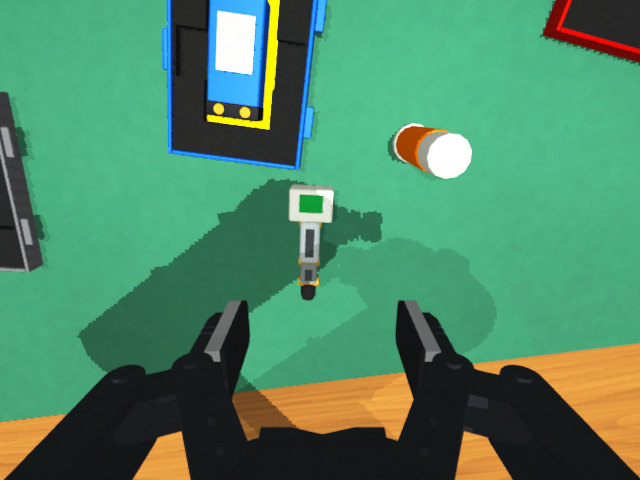

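The finger's mounting block is at (311,204) and its tip at (308,292), so +x points down. The battery in its box at (235,55) and the glue stick at (430,150) are clear. I'll refit without the blue rim.

```bash
python3 - <<'E'
from h import *
im,d,s=load('w12'); C=cloud(d,s); roi=C[178:305,280:342].reshape(-1,3)
T=roi[(roi[:,2]>10)&(roi[:,2]<23)]; o=np.array([475.,104.])
for yaw in (2.96,):
    q=loc(T,o,yaw); print('y by x',ext(q,1,range(-50,66,5))); print('x by y',ext(q,0,range(-16,17,4)))
print('link z',np.median(C[235:255,305:315,2]),'head',np.median(C[190:195,300:320,2]))
E
```

```text
y by x [(-45, -18.8, 14.0), (-40, -19.7, 14.3), (-35, -19.6, 13.7), (-30, -19.7, 13.9), (-25, -19.6, 14.1), (-20, -11.1, 5.6), (-15, -10.2, 5.0), (-10, -11.0, 4.3), (-5, -10.9, 4.5), (0, -10.8, 4.6), (5, -10.7, 4.7), (10, -11.8, 4.9), (15, -11.6, 5.0), (20, -9.8, 3.5), (25, -9.7, 2.9), (30, -12.4, 4.6), (35, -12.3, 4.8), (40, -9.8, 2.3), (45, -9.7, 1.6), (50, -7.8, -0.0)]
x by y [(-16, -48.8, -22.8), (-12, -48.6, 36.7), (-8, -48.7, 49.1), (-4, -48.5, 50.4), (0, -48.5, 49.2), (4, -48.5, 35.7), (8, -48.4, -22.9), (12, -48.5, -23.0)]
link z 18.462160674387974 head 19.93910363667922
```

```bash
python3 -c "
from h import *
plan([482.1,105.8,4],-0.187)"
```

```text
clock 25.20 pos [494.8  92.6 147.5] yaw -0.150 j6 0.91 w 64.1
  row [-0.0146 -0.0112  0.1435] [ 0.0001 -0.0003  0.0373]
```

```bash
python3 -m handwheel '[[-0.0145,-0.011,0.04,0,0,0.037,0.1],[-0.0145,-0.011,0.09,0,0,0.037,0.1],[-0.0145,-0.011,0.12,0,0,0.037,0.1],[-0.0145,-0.011,0.135,0,0,0.037,0.1],[-0.0145,-0.011,0.143,0,0,0.037,0.1],[-0.0145,-0.011,0.143,0,0,0.037,0.1],[-0.0145,-0.011,0.143,0,0,0.037,0.1]]'
python3 -c "
from h import *
plan([482.1,105.8,4],-0.187)"
```

```text
clock: 26.08
position: [481.7, 105.6, 5.4]
ee_rot: [0.996, -0.093, 0.001, -0.0]
contact_force: [-0.0, -0.5, 0.5]
gripper_width: 47.2
grasp_force: 0.0
clock 26.07 pos [481.7 105.6   5.4] yaw -0.187 j6 0.84 w 47.2
  row [ 0.0003 -0.0003  0.0014] [-0.0009 -0.0012  0.0005]
```

```bash
python3 -m handwheel '[[0,0,0.001,0,0,0,-0.3],[0,0,0.001,0,0,0,-0.6],[0,0,0.001,0,0,0,-0.9],[0,0,0.001,0,0,0,-0.9],[0,0,0.001,0,0,0,-0.9],[0,0,0.001,0,0,0,-0.9],[0,0,-0.04,0,0,0,-0.9],[0,0,-0.09,0,0,0,-0.9],[0,0,-0.14,0,0,0,-0.9],[0,0,-0.165,0,0,0,-0.9]]'
python3 -c "
from h import *
yaw=-0.1; t=np.array([541.5,-399])-85*np.array([np.cos(yaw),np.sin(yaw)]); print(t); plan([*t,170],yaw)"
```

```text
clock: 27.32
position: [481.8, 105.6, 172.6]
ee_rot: [0.996, -0.093, 0.002, -0.001]
contact_force: [-0.3, -0.2, -0.3]
gripper_width: 14.8
grasp_force: 59.4
[ 456.92464595 -390.51415959]
clock 27.32 pos [481.8 105.6 172.6] yaw -0.187 j6 0.84 w 14.8
  row [0.0676 0.4921 0.0014] [-0.0028 -0.0037 -0.0866]
```

```bash
python3 -m handwheel '[[0.068,0.492,0,0,0,-0.087,-0.9],[0.068,0.492,0,0,0,-0.087,-0.9],[0.068,0.492,0,0,0,-0.087,-0.9],[0.068,0.492,0,0,0,-0.087,-0.9],[0.068,0.492,0,0,0,-0.087,-0.9],[0.068,0.492,0,0,0,-0.087,-0.9],[0.068,0.492,0,0,0,-0.087,-0.9],[0.068,0.492,0,0,0,-0.087,-0.9],[0.068,0.492,0,0,0,-0.087,-0.9],[0.068,0.492,0,0,0,-0.087,-0.9]]' | head -2
python3 -m handwheel '[[0,0,0,0,0,0,-0.9],[0,0,0,0,0,0,-0.9]]' | head -2
python3 - <<'E'
from h import *
im,d,s=shot('wrist','w13');plan([457,-390.5,170],-0.1)
C=cloud(d,s);H=hsv(im)
y=cv2.inRange(H,*YEL)>0; y[260:]=0; b=blobs(y,800)
for p,a,l in b: print('yel px',p.round(),a,'z',np.median(C[l][:,2]).round(2))
p,a,l=min(b,key=lambda t:abs(t[0][0]-320)+abs(t[0][1]-120))
P=onz(cam('wrist',s),np.argwhere(l)[:,::-1],5.05); r=rect(P); print('box rect',r); o=r[0]; yaw=float(r[3]); yaw=yaw if np.cos(yaw)<0 else yaw+np.pi
q=loc(P,o,yaw); print('yaw',yaw,'x by y',ext(q,0,range(-24,25,4))); print('y by x',ext(q,1,range(-56,57,7)))
Tt=((C.reshape(-1,3)-s['position'])@R.from_quat(s['ee_rot']).as_matrix()).reshape(480,640,3)
T=Tt[220:480,270:370].reshape(-1,3); k=(T[:,2]>-19)&(T[:,2]<-7); T=T[k];print('held zt',np.percentile(T[:,2],[10,50,90]),'x by y',ext(T,0,range(-16,17,4))); print('y by x',ext(T,1,[-50,-45,-40,-35,-30,-25,-20,14,18,22,26,30,34,38,40]))
E
```

```text
clock: 28.58
position: [455.8, -390.7, 169.0]
clock: 28.82
position: [456.8, -389.8, 170.1]
clock 28.88 pos [ 456.9 -389.9  170.2] yaw -0.098 j6 1.91 w 14.4
  row [0.0002 0.0006 0.0002] [ 0.0001 -0.0004  0.0019]
yel px [322. 105.] 6274 z 5.07
box rect (array([ 533.59967041, -394.82745361]), np.float32(112.58223), np.float32(46.6147), np.float32(-0.17405276))
yaw 2.967539893584796 x by y [(-24, -55.2, -24.3), (-20, -56.1, -23.7), (-16, -55.8, -24.0), (-12, -56.1, 56.1), (-8, -56.3, 55.9), (-4, -56.0, 55.6), (0, -55.6, 56.2), (4, -55.9, 55.8), (8, -55.6, 56.3), (12, -55.9, 56.1), (16, -56.1, -23.7), (20, -55.9, -23.9), (24, -55.4, -25.7)]
y by x [(-56, -23.3, 23.2), (-49, -23.0, 23.2), (-42, -23.3, 23.2), (-35, -23.0, 23.2), (-28, -22.6, 23.2), (-21, -14.3, 14.3), (-14, -13.9, 14.2), (-7, -14.3, 14.0), (0, -13.9, 13.8), (7, -14.2, 14.4), (14, -13.9, 14.3), (21, -14.3, 14.1), (28, -13.8, 13.9), (35, -14.3, 13.6), (42, -13.9, 14.3), (49, -13.5, 14.1), (56, -13.1, 13.7)]
held zt [-16.21539335 -14.4884984  -10.22990599] x by y [(-16, 4.4, 43.4), (-12, 8.3, 43.2), (-8, -40.7, 43.3), (-4, -55.7, 43.3), (0, -55.1, 43.3), (4, -52.5, 43.3), (8, -39.8, 43.3), (12, 8.3, 43.3), (16, 4.3, 42.3)]
y by x [(-50, -6.7, 3.7), (-45, -6.7, 3.7), (-40, -9.9, 7.3), (-35, -9.8, 7.3), (-30, -8.3, 5.3), (-25, -8.2, 5.2), (-20, -9.0, 6.4), (14, -10.1, 7.5), (18, -18.2, 15.4), (22, -18.0, 15.3), (26, -18.4, 15.6), (30, -18.1, 15.4), (34, -18.0, 15.7), (38, -18.3, 15.5), (40, -18.1, 15.7)]
```

View pics/w13.png

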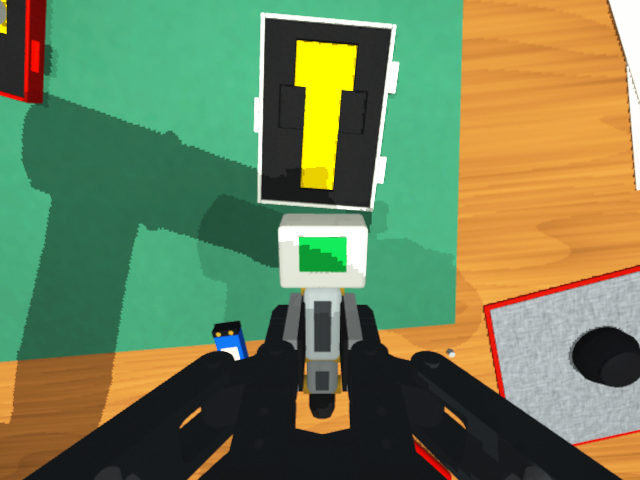

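The wrist view shows the finger held with its block up at (322,253), and its box at (322,110) with the wide end up, so both face the same way. Lowering.

```bash
python3 -c "
from h import *
plan([539.9,-397.2,40],-0.174)"
```

```text
clock 28.88 pos [ 456.9 -389.9  170.2] yaw -0.098 j6 1.91 w 14.4
  row [ 0.0833 -0.0009  0.1302] [ 0.0001 -0.0005  0.0759]
```

```bash
python3 -m handwheel '[[0.06,-0.001,0,0,0,0.076,-0.9],[0.083,-0.001,0.04,0,0,0.076,-0.9],[0.083,-0.001,0.09,0,0,0.076,-0.9],[0.083,-0.001,0.12,0,0,0.076,-0.9],[0.083,-0.001,0.13,0,0,0.076,-0.9],[0.083,-0.001,0.13,0,0,0.076,-0.9],[0.083,-0.001,0.13,0,0,0.076,-0.9],[0.083,-0.001,0.13,0,0,0.076,-0.9]]'
python3 -c "
from h import *
plan([539.9,-397.2,10],-0.174)"
```

```text
clock: 29.88
position: [540.0, -398.6, 41.6]
ee_rot: [0.996, -0.088, 0.001, 0.001]
contact_force: [1.1, -0.8, -0.2]
gripper_width: 14.7
grasp_force: 59.4
clock 29.88 pos [ 540.  -398.6   41.6] yaw -0.176 j6 1.79 w 14.7
  row [-0.0004 -0.0014  0.0316] [ 0.0008 -0.003  -0.0016]
```

```bash
python3 -m handwheel '[[0,-0.0005,0.012,0,0,0,-0.9],[0,-0.0005,0.022,0,0,0,-0.9],[0,-0.0005,0.028,0,0,0,-0.9],[0,-0.0005,0.031,0,0,0,-0.9],[0,-0.0005,0.031,0,0,0,-0.9],[0,-0.0005,0.031,0,0,0,-0.9]]'
python3 -c "
from h import *
plan([539.9,-397.2,9],-0.174)"
```

```text
clock: 30.62
position: [538.7, -397.5, 9.5]
ee_rot: [0.996, -0.088, -0.001, -0.0]
contact_force: [-2.2, 2.7, 5.7]
gripper_width: 14.2
grasp_force: 60.2
clock 30.62 pos [ 538.7 -397.5    9.5] yaw -0.175 j6 1.79 w 14.2
  row [ 0.0012 -0.0005  0.0005] [-0.0001  0.0014 -0.0015]
```

It is in contact. Release with a narrow opening, since the recess only reaches 34 mm from the centre, then rise.

```bash
python3 -m handwheel '[[0,0,0,0,0,0,-0.35],[0,0,0,0,0,0,-0.35],[0,0,0,0,0,0,-0.35],[0,0,0,0,0,0,-0.35],[0,0,-0.01,0,0,0,-0.35],[0,0,-0.05,0,0,0,-0.35],[0,0,-0.1,0,0,0,-0.3],[-0.06,0,-0.14,0,0,0,-0.3],[-0.06,0,-0.14,0,0,0,-0.3],[-0.06,0,-0.14,0,0,0,-0.3]]'
python3 - <<'E'
from h import *
im,d,s=shot('wrist','w14'); t,_,_=shot('top','top1')
C=cloud(d,s); H=hsv(im); g=max(blobs(cv2.inRange(H,*GRN)>0,60),key=lambda t:t[1]); print('green',g[0],'z',np.median(C[g[2]][:,2]))
T=C[20:240,250:400].reshape(-1,3); k=(T[:,2]>19)&(T[:,2]<27); print('rect',rect(T[k]),np.median(T[k][:,2]))
a=cv2.resize(im[20:240,240:420],(500,600),interpolation=cv2.INTER_CUBIC); cv2.imwrite('pics/w14c.png',a)
cv2.imwrite('pics/top1c.png',cv2.resize(t[70:380,60:580],(800,477),interpolation=cv2.INTER_CUBIC))
E
```

```text
clock: 31.88
position: [480.1, -387.3, 150.0]
ee_rot: [0.996, -0.088, 0.001, 0.0]
contact_force: [-0.4, -0.9, -1.0]
gripper_width: 30.0
grasp_force: 0.0Traceback (most recent call last):
  File "<stdin>", line 3, in <module>
ValueError: max() iterable argument is empty
```

I've used all 14 picture views, so the last checks are numerical.

```bash
python3 - <<'E'
from h import *
im,d,s=load('w14'); C=cloud(d,s); H=hsv(im)
y=cv2.inRange(H,*YEL)>0; y[280:]=0
for p,a,l in blobs(y,40): print('yel',p.round(),a,np.median(C[l][:,2]).round(1))
g=(cv2.inRange(H,(55,200,80),(72,255,255))>0); print('green',[(p.round(),a,C[l].mean(0).round(1)) for p,a,l in blobs(g,80)])
roi=C[40:240,260:390].reshape(-1,3); o=np.array([541.5,-396.2]); q=np.c_[loc(roi,o,2.9675),roi[:,2]]
I=q[(abs(q[:,0]-8)<60)&(abs(q[:,1])<23)&(q[:,2]>17.8)&(q[:,2]<30)]
print('y by x',ext(I,1,range(-44,64,6))); print('x by y',ext(I,0,range(-16,17,4)))
for n,a,b in(('head',-40,-18),('alu',-10,16),('steel',24,36),('tip',44,54)):
    k=(I[:,0]>a)&(I[:,0]<b)&(abs(I[:,1])<5); print(n,'top z',np.median(I[k][:,2]).round(1))
E
```

```text
yel [320.  88.] 1092 5.1
yel [321. 175.] 1765 5.2
green []
y by x [(-38, -15.9, 17.1), (-32, -16.1, 17.2), (-26, -16.2, 17.5), (-20, -15.6, 17.6), (-14, -15.0, 16.9), (-8, -7.4, 9.3), (-2, -6.7, 8.6), (4, -6.8, 7.9), (10, -6.9, 8.0), (16, -6.9, 8.0), (22, -7.7, 8.8), (28, -6.3, 7.4), (34, -6.4, 7.4), (40, -5.7, 9.0), (46, -4.2, 5.2), (52, -4.2, 5.2), (58, -3.5, 0.5)]
x by y [(-16, -39.8, -14.9), (-12, -39.7, -14.9), (-8, -39.7, 24.9), (-4, -39.7, 57.3), (0, -39.7, 57.2), (4, -39.8, 55.6), (8, -39.7, 40.4), (12, -39.7, -14.9), (16, -39.7, -14.9)]
head top z 25.4
alu top z 23.3
steel top z 21.2
tip top z 18.8
```

The finger is seated: head top 25.4, link 23.3, steel link 21.2 mm, all as expected, with free space all round. Now I'll check that the mug, glue stick and small battery haven't moved, and that the gripper is clear.

```bash
python3 - <<'E'
from h import *
a=np.load('pics/top0.npz')['im'].astype(int); b=np.load('pics/top1.npz')['im'].astype(int); D=abs(a-b).max(2)
for n,(u0,v0,u1,v1) in dict(mug=(285,95,355,158),glue=(298,232,322,262),small=(462,345,488,380)).items(): print(n,'changed px',(D[v0:v1,u0:u1]>40).sum())
dep=np.load('pics/top1.npz')['d']; c=cam('top'); v,u=np.mgrid[0:480,0:640]; o,r=ray(c,np.c_[u.ravel(),v.ravel()]); P=(o+r*dep.reshape(-1,1))
for n,x,y,z in(('servo',651.3,-152,25),('gear',550.2,377.4,30),('battery',619.4,133.2,27)):
    k=np.hypot(P[:,0]-x,P[:,1]-y)<10; print(n,'top z',np.median(P[k][:,2]).round(1),'want',z)
E
```

```text
mug changed px 0
glue changed px 0
small changed px 880
servo top z 25.7 want 25
gear top z 30.6 want 30
battery top z 27.7 want 27
```

The small battery's pixels changed only because the arm is now over it in the top view; I never touched it. Handing in.

```bash
python3 -c "
from bench import *
print(job_done())"
```

```text
the job is handed in; nothing more can be done
None
```

I laid the servo, gearmotor, battery and finger flat in their own cut-outs, the right way round and fully down by measured height. The mug and glue stick have not moved, and I handed the job in at about 32 s on the robot clock.

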